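# Make up two sample-mount kits for the X-ray cabinet

## Robot

A 7-joint arm with a two-finger parallel gripper is mounted at the origin on the work surface. World frame = base frame: x ahead of the robot, y to its left, z up, the work surface at z = 0. Lengths are in m, angles in rad, forces in N, time in s.
With the tool pointing down it reaches from about 0.4 to 0.875 m from the base axis. Payload 19.3 kg.
Tool frame: the origin (TCP) lies at the very end of the fingers, on their centre line; the grasp point (between the pads) lies 19 mm behind it (bot.pinch_z is the distance from the TCP to the grasp point, in m); y points along the fingers, x is the direction in which the jaws open and shut, and the axes are right-handed (so a half turn about y gives the same grasp; the last joint's range is limited). The gripper opens to 85 mm and grips with 20 to 120 N. Pads are 22 mm wide; open, the fingers measure 114 mm over their backs; the gripper's body (76 mm by 85 mm) begins 54 mm behind the grasp point. The pads swing forward as they close: fully open they stand 13 mm farther back than shut.
Start: joints at [1.091, 0.521, -0.036, 1.599, 0.021, 1.021, -0.113], TCP at [0.249, -0.573, 0.231] pointing down, gripper open.
Joint ranges: [-2.91, 2.91], [-0.3, 2.13], [-1.5, 1.42], [0.17, 2.43], [-1.26, 4.41], [0.16, 1.93], [-2.52, 2.52]. Speed limits (rad/s): [1.89, 1.89, 2.39, 2.39, 3.01, 3.01, 3.01].

## Interface

Orientations are given as [roll, pitch, yaw] about the fixed x, y, z axes, in that order (R = Rz(yaw) Ry(pitch) Rx(roll)).
In Python, from workcell import bot gives the robot as it stands. The module is installed in compiled form; this text tells all that it offers.
- The arm moves only by the tool arm_command, never from a script. Its argument "moves" is a list of rows, each an object of numbers: "rx", "ry", "rz": the turn, a rotation vector about the tool's x, y, z in rad; "x", "y", "z": the shift along the tool's x, y, z in cm; "gripper": the opening, from -1 (shut) to 1 (fully open). In form: [{"rx": .., "ry": .., "rz": .., "x": .., "y": .., "z": .., "gripper": ..}, ...]. A call has 1 to 5 rows; each row is the pose to reach, as a shift and turn from the pose commanded when the call began, along the tool's axes at that moment; what a row does not reach only later rows make up. A row lasts 1/12 s, in which the tool goes at most 41.7 mm and 7.16 degrees, less where a joint would pass 70% of its speed; a pose out of reach is approached as far as the arm can. A call with a gripper value outside its range is refused whole. The fingers move at their own pace and stop on an object; "squeeze" is the grip in N (left out, the last holds). Time passes only in rows, so rows that repeat a pose let the fingers close. It gives the time, the measured TCP pose, the force and the opening at its end, in the units of the state.
- bot.observe(): the state, without advancing time (a new reading comes with each control period).
- bot.grab_frame(name): name is "scene" or "top" or "wrist"; returns (picture, depth): 480x640x3 uint8, red, green, blue; 480x640 float32, m along the optical axis (not along the pixel's ray), 0 where there is no reading.
- bot.camera_model(name): a dict with "vfov" (degrees; the focal length in pixels is half the picture's height over the tangent of half this angle, whatever the lens; pixels are square), "cx", "cy" (the principal point, pixels), "extrinsics" (4x4, takes a point from camera to world coordinates); the wrist camera has in their place "mount" (4x4, takes a point from camera to tool coordinates, whose origin is the TCP and whose axes are the tool frame's). Camera axes: x right, y down, z forward; pixel columns grow to the right and rows downward; lengths in m; the calibration is good to about 2 mm. A picture is of the moment at which its call begins: read the wrist's pose just before it. camera_model takes no time and is no camera call.
- bot.job_done(): hands the job in, once; it reports no verdict.
Trained networks look in the newest picture that a camera, given by its name, has taken for a name from the list of things; names that differ only in an ending like _2 or _b are one class to them, and where a whole thing is asked for, a point or a joint stands for the part that bears it (a point fixed in the world has none). Each returns a list of dicts, best first, with "p" (0 to 1); they miss things now and then, are a little off and sometimes report something else, mostly with a low value. They report only what shows in the picture. A call takes as long as a camera call. They do not tell look-alikes from the thing itself.
- bot.spot_in(name, camera): "box" ([left, top, right, bottom] in pixels, round what is visible of it).
- bot.masks_of(name, camera): "mask" (480x640 bool, what is visible of it) and "box" ([left, top, right, bottom] in pixels, round what is visible of it).
The state is a dict: "clock": time; "qpos": joint angles; "qd": joint speeds; "joint_efforts": joint torques, N m; "position": TCP position; "tool_rot": TCP orientation; "force": force on the tool from outside, world axes, zero at the start; "moment": the same for the moment, N m; "grip_width": finger opening in m.
Only numpy, scipy, OpenCV 4.12 (cv2) and the standard library are available. Lean on these libraries where they do the work, as an engineer would, in place of code of your own. Each camera call takes 0.05 s, during which the arm holds its last target.

## Task

Make up the two mounting kits: put the left-hand bracket, the collar and the stub into the long three-compartment tray (bracket in the large compartment, collar in the middle one, stub in the other end one), and the right-hand bracket and the fork block into the broad two-compartment tray (bracket in the larger compartment, fork block in the smaller). With a bracket's tall wall turned away from you and its foot towards you, the left-hand one has its end cheek on your left, the right-hand one on your right. Stand every part upright and flat on the floor of its compartment, let go of it, and leave the glass jar standing where it is.

Things in the scene. Friction and masses are not known exactly. Their poses are not given: they have to be found in the camera images.
- bracket_left: Left-hand bracket: loose aluminium angle bracket on its foot (60 x 40 mm, 6 mm thick), about 110 g. Wall 10 mm thick along one 60 mm side, cheek 10 mm thick across one 40 mm end; both reach 36 mm above the underside. Origin: centre of the underside; x along the 60 mm, wall at y = 10 to 20 mm, z up. Cheek at x = -30 to -20 mm, on the left when the wall is away from you.
- bracket_right: Right-hand bracket: loose aluminium angle bracket on its foot (60 x 40 mm, 6 mm thick), about 110 g. Wall 10 mm thick along one 60 mm side, cheek 10 mm thick across one 40 mm end; both reach 36 mm above the underside. Origin: centre of the underside; x along the 60 mm, wall at y = 10 to 20 mm, z up. Cheek at x = 20 to 30 mm, on the right when the wall is away from you.
- collar: Collar: loose bright steel ring with a wide bore, outer diameter 40 mm, bore 24 mm, 30 mm tall, standing on end, about 140 g. Origin: centre of its underside, z up.
- stub: Stub: loose steel specimen stub standing on its round foot: foot 36 mm in diameter and 8 mm thick, a stem 16 mm in diameter above it, and a 19 mm round cap, 2 mm thick, on top; 36 mm tall in all, about 100 g. Origin: centre of its underside, z up.
- fork_block: Fork block: loose dark steel U-shaped block 40 x 30 mm and 30 mm tall, with a slot 12 mm wide and 18 mm deep open to the top and running along its 40 mm length, about 180 g; it can be gripped across its 30 mm width. Origin: centre of its underside; x along the 40 mm length, y across the slot, z up.
- jar: Small closed glass sample jar, 40 mm in diameter and 48 mm tall, standing loose among the parts. It belongs to no kit and must be left standing where it is. Origin: centre of its underside.
- long_tray: Long tray: grey plastic, fixed, 224 x 74 mm, open on top, three compartments in a row. Floor 4 mm thick; walls 4 mm thick, tops 12 mm over the table. Origin: centre of its underside, x along its length. Compartments (inside x by y): large 96 x 66 at x = -60; middle 56 x 66 at x = 20; other end 56 x 66 at x = 80 mm; y = 0. A bracket's 60 mm goes along x, either way round.
- broad_tray: Broad tray: grey plastic, fixed, 148 x 94 mm, open on top, two compartments. Floor 4 mm thick; walls 4 mm thick, tops 12 mm over the table. Origin: centre of its underside, x along the 148 mm. Compartments (inside x by y): larger 80 x 86 at x = -30; smaller 56 x 86 at x = 42 mm; y = 0. A bracket's 60 mm goes along y, either way round.
Not all that is in view belongs to the job. Leave any orange look-alike of the stub alone.

How it is judged:
By the outcome, as a careful person would: the job done as asked, in the order asked, and still so for the second after the job is handed in, with the robot touching nothing.
It also fails if it takes over 128 s, if anything falls off the work surface, if the arm or the gripper's body presses on something with over 40 N, if the wrist force passes 120 N, or if a joint passes its speed limit or range.

## Working session

There is one attempt and no reset: what is moved stays moved. The work goes in short steps, Python scripts to look and compute and a tool call to move; the robot and the scene stay as the last step left them, time stands still between calls to the robot, and variables do not carry over. Pictures are saved under pics/ and viewed, and the job is handed in when it is done.

Besides the shell and the picture viewer there is one more tool, called as a command line: name --argument value ..., lists and objects as JSON in quotes. arm_command: Moves the arm, as the interface text tells. Its arguments: {"type":"object","properties":{"moves":{"type":"array"},"squeeze":{"type":"number"}},"required":["moves"]}

```bash
mkdir -p pics; ls; cat > h.py <<'E'
import numpy as np,cv2
from workcell import bot
def cam(n):
    m=bot.camera_model(n); f=240/np.tan(np.radians(m['vfov'])/2); return m,f
def save(n,fn):
    p,d=bot.grab_frame(n); cv2.imwrite('pics/'+fn,p[:,:,::-1]); np.save('pics/'+fn+'.npy',d); return p,d
E
python3 - <<'E'
from h import *
s=bot.observe(); print({k:np.round(v,3).tolist() for k,v in s.items()})
for n in ('scene','top','wrist'):
    save(n,n+'0.png'); print(n,bot.camera_model(n))
print(bot.pinch_z)
E
```

```text
pics
{'clock': 0.0, 'qpos': [1.091, 0.522, -0.036, 1.6, 0.021, 1.021, -0.113], 'qd': [0.001, 0.002, 0.001, -0.001, 0.002, -0.001, 0.002], 'joint_efforts': [0.002, -92.712, 1.98, -36.994, 0.018, 0.008, -0.0], 'position': [0.249, -0.573, 0.231], 'tool_rot': [-1.571, 0.001, -1.161], 'force': [0.965, 0.56, -0.076], 'moment': [-0.015, -0.026, -0.006], 'grip_width': 0.085}
scene {'vfov': 48.54296017403528, 'cx': 322.99607734728266, 'cy': 234.69974774145794, 'extrinsics': array([[ 0.63683673,  0.58670097, -0.5002209 ,  0.91958526],
       [ 0.77082226, -0.49837682,  0.39680423, -0.32714307],
       [-0.01649308, -0.63828091, -0.76962683,  0.68109062],
       [ 0.        ,  0.        ,  0.        ,  1.        ]])}
top {'vfov': 49.49108514221171, 'cx': 312.9576617694154, 'cy': 243.29335185571216, 'extrinsics': array([[-0.00764045, -0.99036776,  0.13825093,  0.36643633],
       [-0.99996582,  0.00713027, -0.00418519,  0.01232637],
       [ 0.00315911, -0.13827818, -0.99038839,  1.01750731],
       [ 0.        ,  0.        ,  0.        ,  1.        ]])}
wrist {'vfov': 60.06210428017968, 'cx': 319.484222951166, 'cy': 247.4811464432679, 'mount': array([[ 9.99999617e-01, -3.29398360e-04, -8.11397533e-04,
         2.89858963e-04],
       [ 6.70563039e-04, -3.07889996e-01,  9.51421726e-01,
        -1.43278467e-01],
       [-5.63217940e-04, -9.51421905e-01, -3.07889657e-01,
         7.90689347e-02],
       [ 0.00000000e+00,  0.00000000e+00,  0.00000000e+00,
         1.00000000e+00]])}
0.0187
```

View pics/scene0.png

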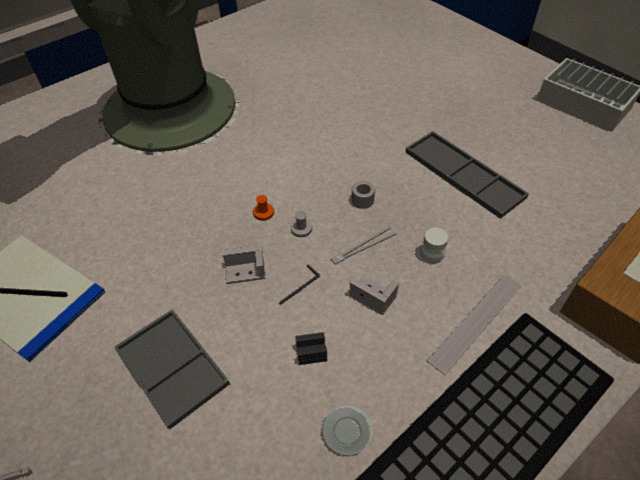

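View pics/top0.png

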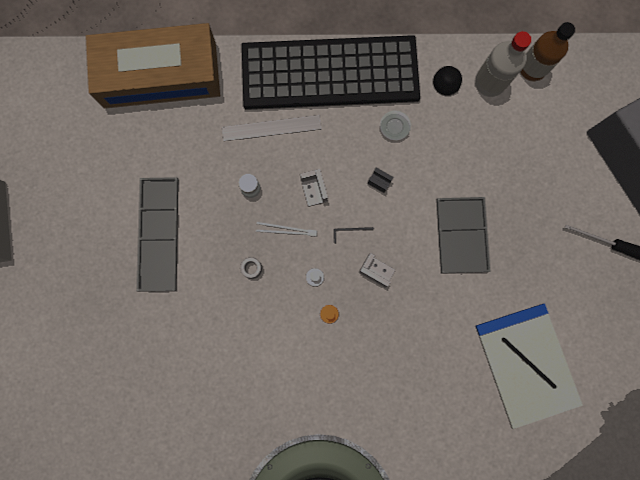

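View pics/wrist0.png

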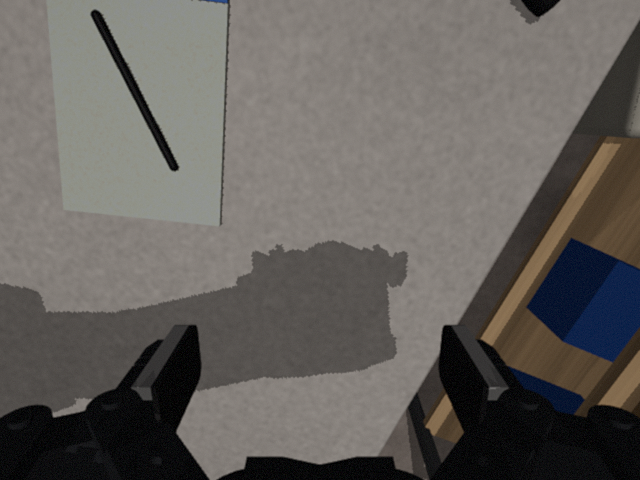

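```bash
python3 - <<'E'
from h import *
m,f=cam('top');E=m['extrinsics']
p,d=save('top','top1.png')
for n in ['bracket_left','bracket_right','collar','stub','fork_block','jar','long_tray','broad_tray']:
    for r in bot.masks_of(n,'top')[:3]:
        v,u=np.nonzero(r['mask']&(d>0)); z=d[v,u]
        P=np.c_[(u-m['cx'])/f*z,(v-m['cy'])/f*z,z]@E[:3,:3].T+E[:3,3]
        rect=cv2.minAreaRect((P[:,:2]*1000).astype(np.float32))
        zt=np.percentile(P[:,2],97)
        T=P[P[:,2]>zt-.006]
        print(n,round(r['p'],2),np.round(r['box']),'zmin/max',np.round(np.percentile(P[:,2],[3,97])*1000),'rect',np.round(rect[0]),np.round(rect[1]),round(rect[2],1),'topmean',np.round(T.mean(0)*1000))
# table flatness
for (u,v) in [(300,100),(60,300),(600,300),(200,400),(350,210)]:
    z=d[v,u]; print((u,v),np.round((np.array([(u-m['cx'])/f*z,(v-m['cy'])/f*z,z])@E[:3,:3].T+E[:3,3])*1000))
c=p[150:340,220:420]; cv2.imwrite('pics/topz.png',cv2.resize(c,None,fx=4,fy=4,interpolation=cv2.INTER_CUBIC)[:600,:,::-1])
p,_=save('scene','sc1.png')
c=p[170:370,210:460]; cv2.imwrite('pics/scz.png',cv2.resize(c,(750,600),interpolation=cv2.INTER_CUBIC)[:,:,::-1])
E
```

```text
bracket_left 0.88 [301. 172. 327. 203.] zmin/max [ 4. 39.] rect [616.   7.] [61. 39.] 14.4 topmean [626.   1.  37.]
bracket_right 0.88 [360. 252. 393. 288.] zmin/max [ 3. 39.] rect [ 452. -117.] [65. 41.] 58.9 topmean [ 449. -104.   37.]
collar 0.61 [240. 255. 260. 280.] zmin/max [ 1. 33.] rect [459. 128.] [38. 38.] 16.1 topmean [459. 129.  30.]
stub 0.81 [319. 306. 339. 327.] zmin/max [-1. 38.] rect [370. -21.] [37. 35.] 63.2 topmean [371. -21.  36.]
stub 0.66 [305. 267. 324. 288.] zmin/max [ 2. 38.] rect [442.   6.] [33. 36.] 45.6 topmean [442.   6.  36.]
stub 0.19 [301. 169. 326. 206.] zmin/max [ 3. 39.] rect [622.   6.] [72. 45.] 15.2 topmean [627.   2.  37.]
fork_block 0.79 [369. 169. 391. 195.] zmin/max [ 2. 33.] rect [ 636. -127.] [41. 42.] 58.7 topmean [ 631. -124.   31.]
jar 0.55 [236. 174. 261. 196.] zmin/max [10. 51.] rect [618. 132.] [37. 37.] 60.9 topmean [619. 133.  49.]
long_tray 0.63 [136. 179. 173. 292.] zmin/max [ 1. 14.] rect [530. 314.] [226.  77.] 0.5 topmean [533. 314.  12.]
broad_tray 0.71 [435. 196. 490. 272.] zmin/max [ 1. 14.] rect [ 523. -287.] [149. 100.] 1.4 topmean [ 525. -286.   12.]
(300, 100) [798.  32.  17.]
(60, 300) [401. 500.  -0.]
(600, 300) [ 393. -551.   -1.]
(200, 400) [211. 224.  -1.]
(350, 210) [575. -66.   1.]
```

View pics/topz.png

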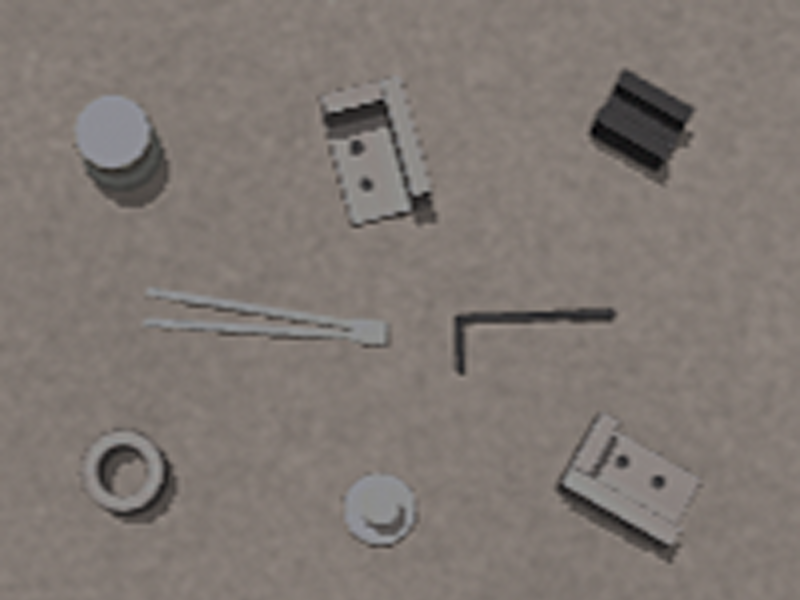

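View pics/scz.png

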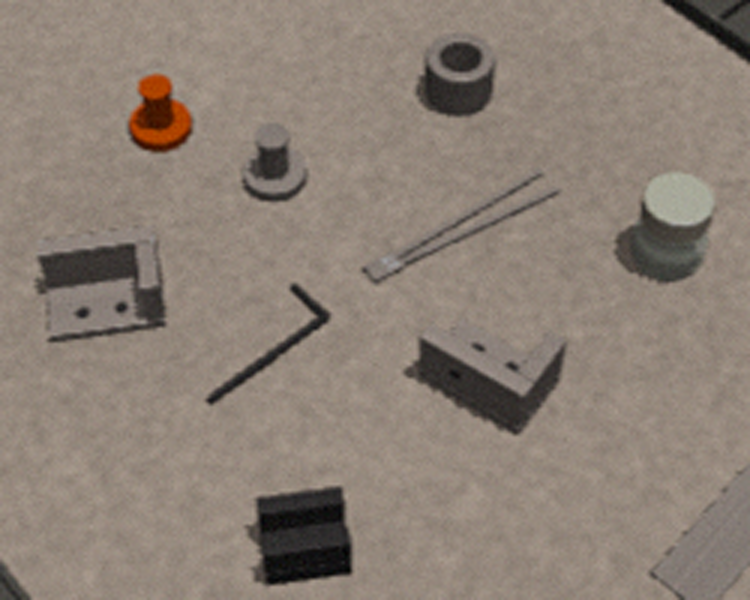

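```bash
cat > fit.py <<'E'
from h import *
from scipy.optimize import minimize
def L(s): # polygon of top of bracket, s=-1 left, +1 right
    a=np.array([[-30,-20],[-20,-20],[-20,10],[30,10],[30,20],[-30,20]],float)
    if s>0: a[:,0]*=-1
    return a
FK=np.array([[-20,-15],[20,-15],[20,15],[-20,15]],float)
def fit(P,poly,x0):
    # P in mm Nx2 points on the top; maximise IoU by raster 
    c=np.array(x0[:2]); S=4
    img=np.zeros((480,480),np.uint8)
    q=((P-c)*S+240).astype(int); 
    for a in q:
        cv2.circle(img,tuple(int(t) for t in a),4,255,-1)
    img=cv2.morphologyEx(img,cv2.MORPH_CLOSE,np.ones((9,9),np.uint8))
    dv=cv2.GaussianBlur(img,(0,0),4).astype(float)/255
    def cost(p):
        R=np.array([[np.cos(p[2]),-np.sin(p[2])],[np.sin(p[2]),np.cos(p[2])]])
        g=((poly@R.T+p[:2]*10)*S+240)
        m=np.zeros_like(img); cv2.fillPoly(m,[np.round(g*16).astype(np.int32)],255,shift=4)
        m=cv2.GaussianBlur(m,(0,0),4)/255.
        return ((m-dv)**2).sum()/(poly.shape[0]*1000)
    best=None
    for da in (-.15,0,.15):
        r=minimize(cost,[0,0,x0[2]+da],method='Nelder-Mead',options=dict(initial_simplex=np.array([0,0,x0[2]+da])+np.array([[0,0,0],[.6,0,0],[0,.6,0],[0,0,.15]]),xatol=1e-3,fatol=1e-4))
        if best is None or r.fun<best.fun: best=r
    return c+best.x[:2]*10,np.degrees(best.x[2]),best.fun,img
E
python3 - <<'E'
from fit import *
m,f=cam('top');E=m['extrinsics']; d=np.load('pics/top1.png.npy')
v,u=np.nonzero(d>0); z=d[v,u]
P=(np.c_[(u-m['cx'])/f*z,(v-m['cy'])/f*z,z]@E[:3,:3].T+E[:3,3])*1000
def pts(c,r,z0,z1): 
    k=(np.hypot(P[:,0]-c[0],P[:,1]-c[1])<r)&(P[:,2]>z0)&(P[:,2]<z1); return P[k]
for n,poly,x0,zz in [('bl',L(-1),(618,7,np.radians(-164.6)),(31,42)),('br',L(1),(452,-117,np.radians(62)),(31,42))]:
    T=pts(x0,48,*zz); c,a,e,img=fit(T[:,:2],poly,x0); print(n,np.round(c,1),round(a,1),round(e,2),len(T))
T=pts((636,-127),38,4,40); 
Tt=T[T[:,2]>26]; F=T; print('fork top',len(Tt),np.round(cv2.minAreaRect(Tt[:,:2].astype(np.float32)),1) if 0 else cv2.minAreaRect(Tt[:,:2].astype(np.float32)))
c,a,e,img=fit(Tt[:,:2],FK,(636,-127,np.radians(62))); print('fork',c,a,e)
for n,c0,zz in [('collar',(459,128),(26,36)),('stub',(442,6),(32,42)),('jar',(618,132),(44,55)),('orange',(370,-21),(32,42))]:
    T=pts(c0,30,*zz); print(n,len(T),cv2.minEnclosingCircle(T[:,:2].astype(np.float32)),T.mean(0).round(1))
for n,c0 in [('lt',(530,314)),('bt',(523,-287))]:
    T=pts(c0,150,8,16); print(n,cv2.minAreaRect(T[:,:2].astype(np.float32)),np.percentile(T[:,0],[0.5,99.5]),np.percentile(T[:,1],[.5,99.5]))
    h=np.histogram(T[:,0],bins=np.arange(400,660,8)); print(list(zip(h[1].astype(int),h[0])))
E
```

```text
bl [615.8   6.9] -165.7 0.03 252
br [ 452.6 -114.9] 59.5 0.02 261
fork top 210 ((631.1856689453125, -123.81901550292969), (39.53174591064453, 30.955806732177734), 58.4608039855957)
fork [ 630.62567717 -123.88147639] 57.85089456049025 1.5794711995386388
collar 215 ((459.33465576171875, 128.73675537109375), 19.935789108276367) [459.  128.7  30. ]
stub 75 ((441.9991149902344, 6.4804911613464355), 9.283185958862305) [441.7   6.4  36.2]
jar 280 ((619.5065307617188, 132.79173278808594), 18.479236602783203) [619.  132.9  48.4]
orange 77 ((371.00384521484375, -20.764902114868164), 9.416705131530762) [370.6 -20.7  36.3]
lt ((529.7115478515625, 313.7745666503906), (224.11239624023438, 76.66094970703125), 0.4857479929924011) [418.04627847 640.58907015] [275.70298561 351.84989308]
[(np.int64(400), np.int64(0)), (np.int64(408), np.int64(0)), (np.int64(416), np.int64(83)), (np.int64(424), np.int64(28)), (np.int64(432), np.int64(20)), (np.int64(440), np.int64(23)), (np.int64(448), np.int64(21)), (np.int64(456), np.int64(23)), (np.int64(464), np.int64(22)), (np.int64(472), np.int64(27)), (np.int64(4
[... 1117 characters left out ...]
64(472), np.int64(25)), (np.int64(480), np.int64(27)), (np.int64(488), np.int64(23)), (np.int64(496), np.int64(28)), (np.int64(504), np.int64(25)), (np.int64(512), np.int64(29)), (np.int64(520), np.int64(21)), (np.int64(528), np.int64(102)), (np.int64(536), np.int64(45)), (np.int64(544), np.int64(29)), (np.int64(552), np.int64(21)), (np.int64(560), np.int64(30)), (np.int64(568), np.int64(33)), (np.int64(576), np.int64(25)), (np.int64(584), np.int64(31)), (np.int64(592), np.int64(108)), (np.int64(600), np.int64(0)), (np.int64(608), np.int64(0)), (np.int64(616), np.int64(0)), (np.int64(624), np.int64(0)), (np.int64(632), np.int64(0)), (np.int64(640), np.int64(0)), (np.int64(648), np.int64(0))]
```

```bash
cat > go.py <<'E'
import sys
from h import *
from scipy.spatial.transform import Rotation as Ro
# go.py x y z(mm) yaw(deg): shift/turn in tool axes
x,y,z,a=map(float,sys.argv[1:5])
s=bot.observe(); R=Ro.from_euler('xyz',s['tool_rot']); p=s['position']
T=Ro.from_euler('xyz',[-np.pi/2,0,np.radians(a)])
r=(R.inv()*T).as_rotvec(); t=R.inv().apply(np.array([x,y,z])/1000-p)*100
print('rx %.3f ry %.3f rz %.3f'%tuple(r),' x %.2f y %.2f z %.2f cm'%tuple(t),'rows',round(max(np.linalg.norm(t)/4.17,np.degrees(np.linalg.norm(r))/7.16),1))
print('t',round(s['clock'],2),'pos',np.round(p*1000,1),'rot',np.round(np.degrees(s['tool_rot']),1),'F',np.round(s['force'],1),'w',round(s['grip_width']*1000,1),'q7',round(s['qpos'][6],2))
E
python3 go.py 619.5 -7.6 150 104.3
```

```text
rx -0.000 ry -2.981 rz -0.000  x -37.12 y 8.13 z 56.52 cm rows 23.9
t 0.65 pos [ 249.  -573.2  231.3] rot [-90.    0.  -66.5] F [ 0.2 -0.3  0.2] w 85.5 q7 -0.11
```

arm_command --moves '[{"x": -37.1, "y": 8.1, "z": 56.5, "ry": -2.98, "gripper": 0}, {"x": -37.1, "y": 8.1, "z": 56.5, "ry": -2.98, "gripper": 0}, {"x": -37.1, "y": 8.1, "z": 56.5, "ry": -2.98, "gripper": 0}, {"x": -37.1, "y": 8.1, "z": 56.5, "ry": -2.98, "gripper": 0}, {"x": -37.1, "y": 8.1, "z": 56.5, "ry": -2.98, "gripper": 0}]'

```text
invalid input at $.moves[0]: expected keys rx, ry, rz, x, y, z, gripper
```

```bash
python3 go.py 619.5 -7.6 150 104.3
```

```text
rx -0.000 ry -2.981 rz -0.000  x -37.12 y 8.13 z 56.52 cm rows 23.9
t 0.65 pos [ 249.  -573.2  231.3] rot [-90.    0.  -66.5] F [ 0.2 -0.3  0.2] w 85.5 q7 -0.11
```

arm_command --moves '[{"rx": 0, "ry": -2.98, "rz": 0, "x": -37.1, "y": 8.1, "z": 56.5, "gripper": 0}, {"rx": 0, "ry": -2.98, "rz": 0, "x": -37.1, "y": 8.1, "z": 56.5, "gripper": 0}, {"rx": 0, "ry": -2.98, "rz": 0, "x": -37.1, "y": 8.1, "z": 56.5, "gripper": 0}, {"rx": 0, "ry": -2.98, "rz": 0, "x": -37.1, "y": 8.1, "z": 56.5, "gripper": 0}, {"rx": 0, "ry": -2.98, "rz": 0, "x": -37.1, "y": 8.1, "z": 56.5, "gripper": 0}]'

```text
clock: 1.07
position: [0.363, -0.3985, 0.2065]
tool_rot: [-1.571, -0.001, -0.53]
force: [1.3, -0.5, -0.8]
grip_width: 0.0425
```

```bash
python3 go.py 619.5 -7.6 150 104.3
```

```text
rx 0.001 ry -2.350 rz -0.000  x 2.36 y 5.65 z 46.70 cm rows 18.8
t 1.07 pos [ 363.  -398.5  206.5] rot [-90.   -0.  -30.4] F [ 1.3 -0.5 -0.8] w 42.5 q7 0.08
```

arm_command --moves '[{"rx": 0, "ry": -2.35, "rz": 0, "x": 2.4, "y": 5.6, "z": 46.7, "gripper": -0.3}, {"rx": 0, "ry": -2.35, "rz": 0, "x": 2.4, "y": 5.6, "z": 46.7, "gripper": -0.3}, {"rx": 0, "ry": -2.35, "rz": 0, "x": 2.4, "y": 5.6, "z": 46.7, "gripper": -0.3}, {"rx": 0, "ry": -2.35, "rz": 0, "x": 2.4, "y": 5.6, "z": 46.7, "gripper": -0.3}, {"rx": 0, "ry": -2.35, "rz": 0, "x": 2.4, "y": 5.6, "z": 46.7, "gripper": -0.3}]'

```text
clock: 1.48
position: [0.4778, -0.2264, 0.1818]
tool_rot: [-1.571, -0.001, 0.095]
force: [0.9, -0.7, -0.6]
grip_width: 0.0301
```

```bash
python3 go.py 619.5 -7.6 150 104.3
```

```text
rx 0.001 ry -1.726 rz 0.000  x 16.17 y 3.18 z 20.44 cm rows 13.8
t 1.48 pos [ 477.8 -226.4  181.8] rot [-90.   -0.    5.4] F [ 0.9 -0.7 -0.6] w 30.1 q7 0.2
```

arm_command --moves '[{"rx": 0, "ry": -1.73, "rz": 0, "x": 16.2, "y": 3.2, "z": 20.4, "gripper": -0.3}, {"rx": 0, "ry": -1.73, "rz": 0, "x": 16.2, "y": 3.2, "z": 20.4, "gripper": -0.3}, {"rx": 0, "ry": -1.73, "rz": 0, "x": 16.2, "y": 3.2, "z": 20.4, "gripper": -0.3}, {"rx": 0, "ry": -1.73, "rz": 0, "x": 16.2, "y": 3.2, "z": 20.4, "gripper": -0.3}, {"rx": 0, "ry": -1.73, "rz": 0, "x": 16.2, "y": 3.2, "z": 20.4, "gripper": -0.3}]'

```text
clock: 1.9
position: [0.5916, -0.0536, 0.1563]
tool_rot: [-1.571, -0.0, 0.72]
force: [0.5, -0.8, -0.2]
grip_width: 0.0298
```

```bash
python3 go.py 619.5 -7.6 150 104.3
```

```text
rx 0.000 ry -1.101 rz -0.000  x 5.13 y 0.63 z 1.62 cm rows 8.8
t 1.9 pos [591.6 -53.6 156.3] rot [-90.   -0.   41.2] F [ 0.5 -0.8 -0.2] w 29.8 q7 0.37
```

arm_command --moves '[{"rx": 0, "ry": -1.1, "rz": 0, "x": 5.1, "y": 0.6, "z": 1.6, "gripper": -0.3}, {"rx": 0, "ry": -1.1, "rz": 0, "x": 5.1, "y": 0.6, "z": 1.6, "gripper": -0.3}, {"rx": 0, "ry": -1.1, "rz": 0, "x": 5.1, "y": 0.6, "z": 1.6, "gripper": -0.3}, {"rx": 0, "ry": -1.1, "rz": 0, "x": 5.1, "y": 0.6, "z": 1.6, "gripper": -0.3}, {"rx": 0, "ry": -1.1, "rz": 0, "x": 5.1, "y": 0.6, "z": 1.6, "gripper": -0.3}]'

```text
clock: 2.32
position: [0.6188, -0.0095, 0.1501]
tool_rot: [-1.571, 0.0, 1.346]
force: [0.2, -0.1, -0.3]
grip_width: 0.0298
```

```bash
python3 go.py 619.5 -7.6 100 104.3
```

```text
rx -0.000 ry -0.475 rz 0.000  x 0.20 y 5.01 z -0.02 cm rows 3.8
t 2.32 pos [618.8  -9.5 150.1] rot [-90.    0.   77.1] F [ 0.2 -0.1 -0.3] w 29.8 q7 0.84
```

arm_command --moves '[{"rx": 0, "ry": -0.475, "rz": 0, "x": 0.2, "y": 5.0, "z": 0, "gripper": -0.3}, {"rx": 0, "ry": -0.475, "rz": 0, "x": 0.2, "y": 5.0, "z": 0, "gripper": -0.3}, {"rx": 0, "ry": -0.475, "rz": 0, "x": 0.2, "y": 5.0, "z": 0, "gripper": -0.3}, {"rx": 0, "ry": -0.475, "rz": 0, "x": 0.2, "y": 5.0, "z": 0, "gripper": -0.3}, {"rx": 0, "ry": -0.475, "rz": 0, "x": 0.2, "y": 5.0, "z": 0, "gripper": -0.3}]'

```text
clock: 2.73
position: [0.6191, -0.0081, 0.0999]
tool_rot: [-1.57, -0.001, 1.819]
force: [-0.0, -0.9, 1.1]
grip_width: 0.0298
```

```bash
python3 go.py 619.5 -7.6 11 104.3; python3 -c "
from h import *
save('wrist','w1.png'); save('scene','s2.png')"
```

```text
rx -0.001 ry -0.002 rz 0.001  x 0.03 y 8.89 z -0.05 cm rows 2.1
t 2.73 pos [619.1  -8.1  99.9] rot [-90.   -0.  104.2] F [-0.  -0.9  1.1] w 29.8 q7 1.2
```

View pics/w1.png

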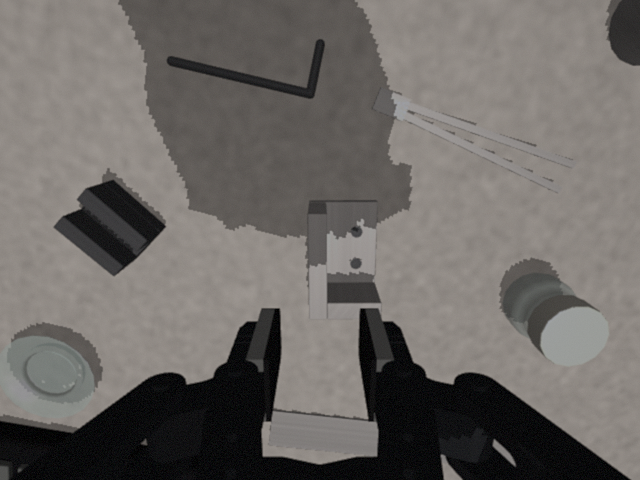

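arm_command --moves '[{"rx": 0, "ry": 0, "rz": 0, "x": 0, "y": 4.0, "z": 0, "gripper": -0.3}, {"rx": 0, "ry": 0, "rz": 0, "x": 0, "y": 6.5, "z": 0, "gripper": -0.3}, {"rx": 0, "ry": 0, "rz": 0, "x": 0, "y": 8.0, "z": 0, "gripper": -0.3}, {"rx": 0, "ry": 0, "rz": 0, "x": 0, "y": 8.9, "z": 0, "gripper": -0.3}, {"rx": 0, "ry": 0, "rz": 0, "x": 0, "y": 8.9, "z": 0, "gripper": -0.3}]'

```text
clock: 3.25
position: [0.6187, -0.0077, 0.0102]
tool_rot: [-1.569, -0.0, 1.813]
force: [-0.8, 0.1, 0.9]
grip_width: 0.0299
```

```bash
python3 go.py 619.5 -7.6 11 104.3; python3 -c "
from h import *
save('wrist','w2.png')"
```

```text
rx -0.002 ry -0.008 rz 0.000  x -0.01 y -0.08 z -0.08 cm rows 0.1
t 3.25 pos [618.7  -7.7  10.2] rot [-89.9  -0.  103.9] F [-0.8  0.1  0.9] w 29.9 q7 1.12
```

View pics/w2.png

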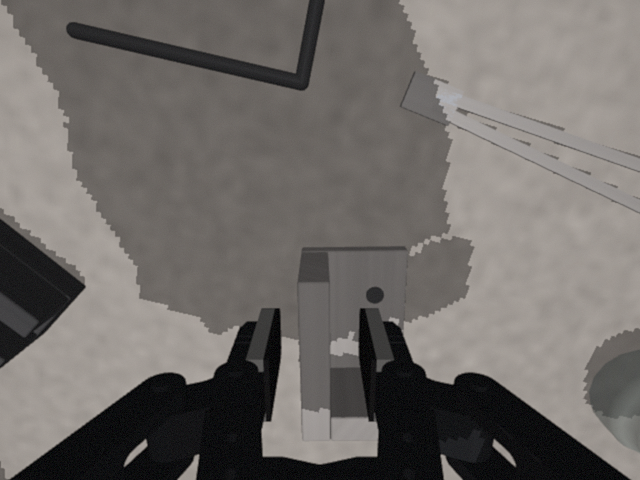

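arm_command --moves '[{"rx": 0, "ry": 0, "rz": 0, "x": -0.15, "y": 0, "z": 0, "gripper": -0.5}, {"rx": 0, "ry": 0, "rz": 0, "x": -0.15, "y": 0, "z": 0, "gripper": -1}, {"rx": 0, "ry": 0, "rz": 0, "x": -0.15, "y": 0, "z": 0, "gripper": -1}, {"rx": 0, "ry": 0, "rz": 0, "x": -0.15, "y": 0, "z": 0, "gripper": -1}, {"rx": 0, "ry": 0, "rz": 0, "x": -0.15, "y": 0, "z": 0, "gripper": -1}]' --squeeze 50

```text
clock: 3.72
position: [0.6205, -0.0096, 0.0128]
tool_rot: [-1.573, 0.001, 1.813]
force: [-0.5, -1.1, 9.1]
grip_width: 0.0092
```

arm_command --moves '[{"rx": 0, "ry": 0, "rz": 0, "x": 0, "y": 0, "z": 0, "gripper": -1}, {"rx": 0, "ry": 0, "rz": 0, "x": 0, "y": -0.5, "z": 0, "gripper": -1}, {"rx": 0, "ry": 0, "rz": 0, "x": 0, "y": -2.0, "z": 0, "gripper": -1}, {"rx": 0, "ry": 0, "rz": 0, "x": 0, "y": -5.0, "z": 0, "gripper": -1}, {"rx": 0, "ry": 0, "rz": 0, "x": 0, "y": -8.0, "z": 0, "gripper": -1}]'

```text
clock: 4.13
position: [0.619, -0.0091, 0.093]
tool_rot: [-1.57, -0.001, 1.814]
force: [0.3, -1.1, -1.3]
grip_width: 0.0091
```

```bash
python3 go.py 470 302 100 90; python3 -c "
from h import *
save('wrist','w3.png')"
```

```text
rx -0.001 ry 0.244 rz 0.001  x 33.78 y -0.66 z 6.96 cm rows 8.3
t 4.13 pos [619.   -9.1  93. ] rot [-89.9  -0.  104. ] F [ 0.3 -1.1 -1.3] w 9.1 q7 1.2
```

View pics/w3.png

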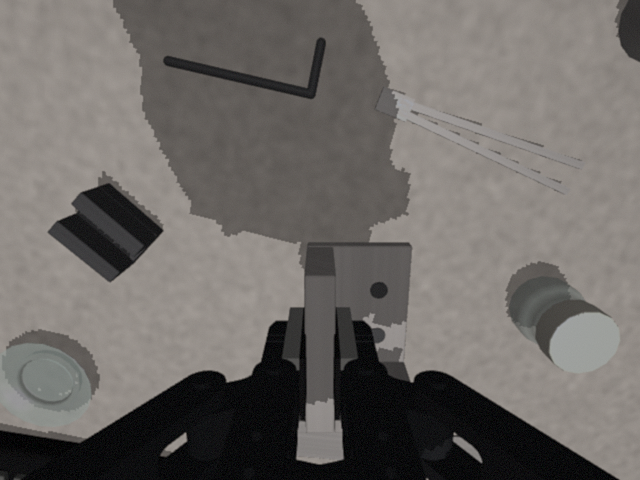

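arm_command --moves '[{"rx": 0, "ry": 0.244, "rz": 0, "x": 34.2, "y": -0.7, "z": 6.9, "gripper": -1}, {"rx": 0, "ry": 0.244, "rz": 0, "x": 34.2, "y": -0.7, "z": 6.9, "gripper": -1}, {"rx": 0, "ry": 0.244, "rz": 0, "x": 34.2, "y": -0.7, "z": 6.9, "gripper": -1}, {"rx": 0, "ry": 0.244, "rz": 0, "x": 34.2, "y": -0.7, "z": 6.9, "gripper": -1}, {"rx": 0, "ry": 0.244, "rz": 0, "x": 34.2, "y": -0.7, "z": 6.9, "gripper": -1}]'

```text
clock: 4.6
position: [0.5315, 0.1766, 0.0969]
tool_rot: [-1.572, -0.0, 1.569]
force: [1.2, 0.9, -0.4]
grip_width: 0.0086
```

```bash
python3 go.py 470 306.5 90 90
```

```text
rx 0.001 ry -0.001 rz 0.000  x 12.98 y 0.68 z 6.17 cm rows 3.5
t 4.6 pos [531.5 176.6  96.9] rot [-90.1  -0.   89.9] F [ 1.2  0.9 -0.4] w 8.6 q7 0.6
```

arm_command --moves '[{"rx": 0, "ry": 0, "rz": 0, "x": 13.0, "y": 0.7, "z": 6.2, "gripper": -1}, {"rx": 0, "ry": 0, "rz": 0, "x": 13.0, "y": 0.7, "z": 6.2, "gripper": -1}, {"rx": 0, "ry": 0, "rz": 0, "x": 13.0, "y": 0.7, "z": 6.2, "gripper": -1}, {"rx": 0, "ry": 0, "rz": 0, "x": 13.0, "y": 0.7, "z": 6.2, "gripper": -1}, {"rx": 0, "ry": 0, "rz": 0, "x": 13.0, "y": 2.7, "z": 6.2, "gripper": -1}]'

```text
clock: 5.02
position: [0.4689, 0.3118, 0.0723]
tool_rot: [-1.575, -0.006, 1.576]
force: [0.8, 0.3, -0.9]
grip_width: 0.0085
```

```bash
python3 go.py 470 306.5 30 90;  python3 -c "
from h import *
save('wrist','w4.png');save('top','t4.png');"
```

```text
rx 0.004 ry 0.005 rz 0.006  x -0.55 y 4.23 z -0.09 cm rows 1.0
t 5.02 pos [468.9 311.8  72.3] rot [-90.2  -0.3  90.3] F [ 0.8  0.3 -0.9] w 8.5 q7 0.31
```

View pics/w4.png

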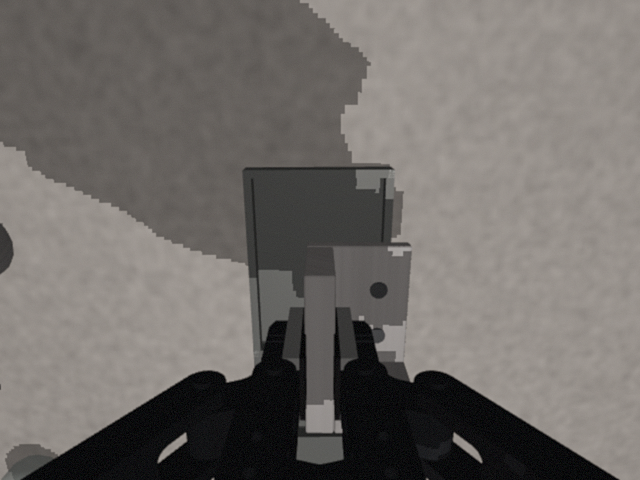

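arm_command --moves '[{"rx": 0, "ry": 0, "rz": 0, "x": 0, "y": 2.0, "z": 0, "gripper": -1}, {"rx": 0, "ry": 0, "rz": 0, "x": 0, "y": 3.5, "z": 0, "gripper": -1}, {"rx": 0, "ry": 0, "rz": 0, "x": 0, "y": 4.0, "z": 0, "gripper": -1}, {"rx": 0, "ry": 0, "rz": 0, "x": 0, "y": 4.0, "z": 0, "gripper": -1}, {"rx": 0, "ry": 0, "rz": 0, "x": 0, "y": 4.0, "z": 0, "gripper": -1}]'

```text
clock: 5.53
position: [0.4707, 0.3049, 0.0289]
tool_rot: [-1.571, 0.0, 1.569]
force: [0.8, 0.7, -1.4]
grip_width: 0.0088
```

```bash
python3 go.py 470 306.5 17 90;  python3 -c "
from h import *
save('wrist','w5.png')"
```

```text
rx -0.000 ry -0.001 rz -0.000  x 0.16 y 1.19 z 0.07 cm rows 0.3
t 5.53 pos [470.7 304.9  28.9] rot [-90.    0.   89.9] F [ 0.8  0.7 -1.4] w 8.8 q7 0.27
```

View pics/w5.png

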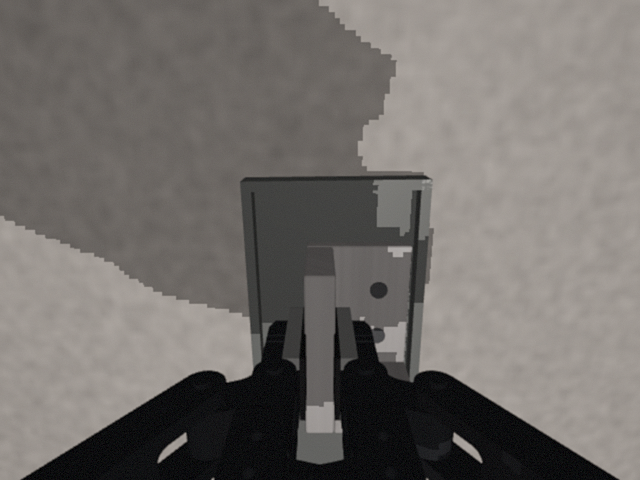

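arm_command --moves '[{"rx": 0, "ry": 0, "rz": 0, "x": 0, "y": 0.5, "z": 0, "gripper": -1}, {"rx": 0, "ry": 0, "rz": 0, "x": 0, "y": 0.9, "z": 0, "gripper": -1}, {"rx": 0, "ry": 0, "rz": 0, "x": 0, "y": 1.1, "z": 0, "gripper": -1}, {"rx": 0, "ry": 0, "rz": 0, "x": 0, "y": 1.25, "z": 0, "gripper": -1}, {"rx": 0, "ry": 0, "rz": 0, "x": 0, "y": 1.25, "z": 0, "gripper": -1}]'

```text
clock: 6.0
position: [0.4704, 0.3049, 0.0167]
tool_rot: [-1.571, 0.001, 1.57]
force: [-5.8, -6.0, 21.7]
grip_width: 0.0087
```

```bash
python3 go.py 470 306.5 17 90
```

```text
rx 0.000 ry -0.001 rz -0.001  x 0.16 y -0.03 z 0.04 cm rows 0.0
t 6.0 pos [470.4 304.9  16.7] rot [-90.    0.1  90. ] F [-5.8 -6.  21.7] w 8.7 q7 0.25
```

arm_command --moves '[{"rx": 0, "ry": 0, "rz": 0, "x": 0, "y": -0.05, "z": 0, "gripper": -0.58}, {"rx": 0, "ry": 0, "rz": 0, "x": 0, "y": -0.1, "z": 0, "gripper": -0.58}, {"rx": 0, "ry": 0, "rz": 0, "x": 0, "y": -0.1, "z": 0, "gripper": -0.58}, {"rx": 0, "ry": 0, "rz": 0, "x": 0, "y": -0.5, "z": 0, "gripper": -0.58}, {"rx": 0, "ry": 0, "rz": 0, "x": 0, "y": -3.0, "z": 0, "gripper": -0.58}]'

```text
clock: 6.42
position: [0.469, 0.3041, 0.0436]
tool_rot: [-1.567, 0.002, 1.57]
force: [-0.3, -1.0, -0.4]
grip_width: 0.0184
```

arm_command --moves '[{"rx": 0, "ry": 0, "rz": 0, "x": 0, "y": -3.0, "z": 0, "gripper": 0.4}, {"rx": 0, "ry": 0, "rz": 0, "x": 0, "y": -6.0, "z": 0, "gripper": 0.4}, {"rx": 0, "ry": 0, "rz": 0, "x": 0, "y": -6.0, "z": 0, "gripper": 0.4}]'

```text
clock: 6.67
position: [0.472, 0.3067, 0.1109]
tool_rot: [-1.576, -0.003, 1.57]
force: [0.7, 1.1, 1.3]
grip_width: 0.0536
```

```bash
python3 go.py 459.3 128.7 80 90;  python3 -c "
from h import *
p,d=save('wrist','w6.png');p,d=save('top','t6.png'); c=p[120:320,100:350]; cv2.imwrite('pics/t6z.png',cv2.resize(c,(750,600),interpolation=cv2.INTER_CUBIC)[:,:,::-1])"
```

```text
rx 0.005 ry -0.001 rz 0.003  x -17.82 y 3.03 z 1.27 cm rows 4.3
t 6.67 pos [472.  306.7 110.9] rot [-90.3  -0.2  90. ] F [0.7 1.1 1.3] w 53.6 q7 0.36
```

View pics/w6.png

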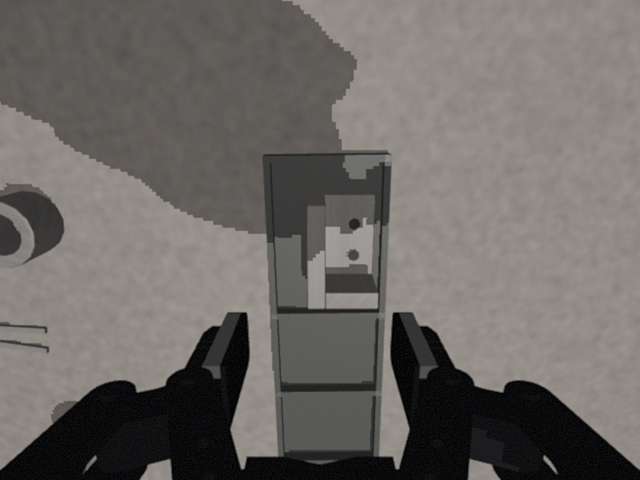

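```bash
cat > chk.py <<'E'
from fit import *
def cloud(fn):
    m,f=cam('top');E=m['extrinsics']; d=np.load('pics/'+fn+'.npy')
    v,u=np.nonzero(d>0); z=d[v,u]
    return (np.c_[(u-m['cx'])/f*z,(v-m['cy'])/f*z,z]@E[:3,:3].T+E[:3,3])*1000
def pts(P,c,r,z0,z1): 
    k=(np.hypot(P[:,0]-c[0],P[:,1]-c[1])<r)&(P[:,2]>z0)&(P[:,2]<z1); return P[k]
E
python3 - <<'E'
from chk import *
P=cloud('t6.png'); T=pts(P,(470,320),50,33,46); print(len(T),T[:,2].mean(),T[:,2].std()); print(fit(T[:,:2],L(-1),(470,320,np.pi))[:3])
E
```

```text
0 nan nan
(array([465.68742493, 321.72339645]), np.float64(202.8863117184673), np.float64(2.1368306702550304))<stdin>:2: RuntimeWarning: Mean of empty slice.
  ret = ret.dtype.type(ret / rcount)
  ret = _var(a, axis=axis, dtype=dtype, out=out, ddof=ddof,
  arrmean = um.true_divide(arrmean, div, out=arrmean,
  ret = ret.dtype.type(ret / rcount)
```

View pics/t6z.png

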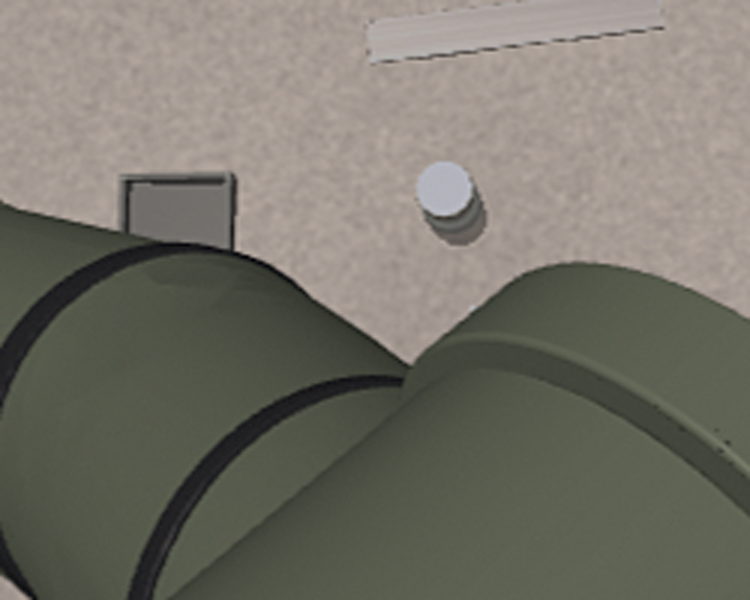

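```bash
python3 - <<'E'
from h import *
m,f=cam('wrist');M=m['mount']
for fn,u0,u1 in [('w6.png',190,250),('w1.png',245,282),('w5.png',270,303),('w0','a',1)][:3]:
    d=np.load('pics/'+fn+'.npy')
    v,u=np.mgrid[300:460,u0:u1]; v=v.ravel();u=u.ravel(); z=d[v,u]; k=z>0; u,v,z=u[k],v[k],z[k]
    P=(np.c_[(u-m['cx'])/f*z,(v-m['cy'])/f*z,z]@M[:3,:3].T+M[:3,3])*1000
    k=(np.abs(P[:,2])<13)&(P[:,1]<14)&(P[:,1]>-60); Q=P[k]; print(fn,len(Q),'y max pct',np.percentile(Q[:,1],[50,90,97,99.5]),'x',np.percentile(Q[:,0],[2,50,98]))
    for lo in range(-40,12,6):
        q=Q[(Q[:,1]>=lo)&(Q[:,1]<lo+6)]
        if len(q): print(lo,len(q),'x',np.round([q[:,0].min(),q[:,0].max()],1),'z',np.round([q[:,2].min(),q[:,2].max()],1))
E
```

```text
w6.png 4604 y max pct [-33.3871449  -14.00807161  -8.92203636  -5.27118294] x [-39.55586784 -28.5589359  -26.57050377]
-40 598 x [-39.5 -26.6] z [-11.8  11.8]
-34 661 x [-40.8 -26.6] z [-11.9  11.8]
-28 590 x [-40.7 -26.6] z [-11.3  11.9]
-22 512 x [-40.5 -26.7] z [-11.4  11.7]
-16 420 x [-40.5 -26.7] z [-11.3  11.6]
-10 185 x [-33.8 -26.7] z [-11.1  11.3]
-4 3 x [-27.2 -27.1] z [-4.6  7.3]
w1.png 3349 y max pct [-32.86384509 -10.89772507  -6.21654765  -2.24211379] x [-25.09585092 -16.84579809 -15.05956307]
-40 800 x [-21.8 -15. ] z [-12.1  11.7]
-34 394 x [-23.8 -15. ] z [-11.3  11.9]
-28 370 x [-24.8 -15. ] z [-11.2  11.7]
-22 358 x [-25.9 -15. ] z [-10.8  11.7]
-16 338 x [-26.7 -15. ] z [-11.6  11.6]
-10 250 x [-27.1 -15. ] z [-11.1  11.4]
-4 37 x [-17.  -15.1] z [-9.7 10.2]
w5.png 3210 y max pct [-38.0963677  -13.69784677  -8.28416373  -4.88123759] x [-16.32115979  -8.85738172  -5.58601744]
-40 477 x [-14.5  -5.3] z [-11.2  12.1]
-34 271 x [-15.9  -5.5] z [ 6.2 11.7]
-28 303 x [-16.5  -5.7] z [ 6.1 11.9]
-22 280 x [-17.3  -6. ] z [ 5.9 11.6]
-16 260 x [-17.8  -6.2] z [ 6.2 11.8]
-10 152 x [-17.   -6.4] z [ 6.1 11.4]
-4 6 x [-11.1  -6.7] z [10.1 10.6]
```

arm_command --moves '[{"rx": 0, "ry": 0, "rz": 0, "x": -17.7, "y": 3.0, "z": 1.1, "gripper": 0.5}, {"rx": 0, "ry": 0, "rz": 0, "x": -17.7, "y": 3.0, "z": 1.1, "gripper": 0.5}, {"rx": 0, "ry": 0, "rz": 0, "x": -17.7, "y": 3.0, "z": 1.1, "gripper": 0.5}, {"rx": 0, "ry": 0, "rz": 0, "x": -17.7, "y": 3.0, "z": 1.1, "gripper": 0.5}, {"rx": 0, "ry": 0, "rz": 0, "x": -17.7, "y": 3.0, "z": 1.1, "gripper": 0.5}]'

```text
clock: 7.18
position: [0.4576, 0.1217, 0.074]
tool_rot: [-1.567, 0.004, 1.566]
force: [0.2, 0.0, -0.3]
grip_width: 0.064
```

arm_command --moves '[{"rx": 0, "ry": 0, "rz": 0, "x": 0, "y": 0, "z": 0, "gripper": 0.5}, {"rx": 0, "ry": 0, "rz": 0, "x": 0, "y": 0, "z": 0, "gripper": 0.5}]'

```text
clock: 7.35
position: [0.459, 0.1274, 0.0753]
tool_rot: [-1.57, 0.0, 1.568]
force: [0.6, 0.6, -0.6]
grip_width: 0.064
```

```bash
python3 go.py 459.3 128.7 9 90;  python3 - <<'E'
from chk import *
save('wrist','w7.png');save('top','t7.png')
P=cloud('t7.png'); T=pts(P,(470,320),50,33,46); print(len(T)); 
if len(T)>100: print(T[:,2].mean(),T[:,2].std(),fit(T[:,:2],L(-1),(470,320,np.pi))[:3])
E
```

```text
rx -0.001 ry -0.002 rz -0.000  x 0.13 y 6.63 z -0.03 cm rows 1.6
t 7.35 pos [459.  127.4  75.3] rot [-89.9   0.   89.9] F [ 0.6  0.6 -0.6] w 64.0 q7 0.55
171
39.88432052980074 2.214578100991906 (array([470.06355225, 321.8192595 ]), np.float64(181.5335108109999), np.float64(0.8546491118800462))
```

View pics/w7.png

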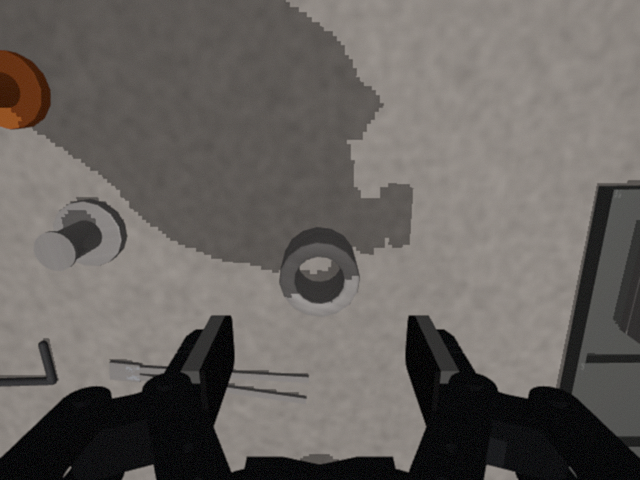

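arm_command --moves '[{"rx": 0, "ry": 0, "rz": 0, "x": 0.05, "y": 3.0, "z": 0, "gripper": 0.5}, {"rx": 0, "ry": 0, "rz": 0, "x": 0.05, "y": 5.5, "z": 0, "gripper": 0.5}, {"rx": 0, "ry": 0, "rz": 0, "x": 0.05, "y": 6.6, "z": 0, "gripper": 0.5}, {"rx": 0, "ry": 0, "rz": 0, "x": 0.05, "y": 6.6, "z": 0, "gripper": 0.5}, {"rx": 0, "ry": 0, "rz": 0, "x": 0.05, "y": 6.6, "z": 0, "gripper": 0.5}]'

```text
clock: 7.87
position: [0.4591, 0.1296, 0.0101]
tool_rot: [-1.57, -0.0, 1.572]
force: [0.3, -0.6, -0.1]
grip_width: 0.0643
```

arm_command --moves '[{"rx": 0, "ry": 0, "rz": 0, "x": 0, "y": 0, "z": 0, "gripper": 0}, {"rx": 0, "ry": 0, "rz": 0, "x": 0, "y": 0, "z": 0, "gripper": -0.5}, {"rx": 0, "ry": 0, "rz": 0, "x": 0, "y": 0, "z": 0, "gripper": -0.5}, {"rx": 0, "ry": 0, "rz": 0, "x": 0, "y": 0, "z": 0, "gripper": -0.5}, {"rx": 0, "ry": 0, "rz": 0, "x": 0, "y": 0, "z": 0, "gripper": -0.5}]' --squeeze 50

```text
clock: 8.28
position: [0.46, 0.1288, 0.0112]
tool_rot: [-1.573, -0.0, 1.57]
force: [-3.5, 0.3, 12.9]
grip_width: 0.0381
```

```bash
python3 go.py 459.3 128.7 90 90
```

```text
rx 0.002 ry -0.001 rz 0.000  x -0.01 y -7.88 z 0.05 cm rows 1.9
t 8.28 pos [460.  128.8  11.2] rot [-90.1  -0.   89.9] F [-3.5  0.3 12.9] w 38.1 q7 0.42
```

arm_command --moves '[{"rx": 0, "ry": 0, "rz": 0, "x": 0, "y": -0.5, "z": 0, "gripper": -0.5}, {"rx": 0, "ry": 0, "rz": 0, "x": 0, "y": -2.5, "z": 0, "gripper": -0.5}, {"rx": 0, "ry": 0, "rz": 0, "x": 0, "y": -6.0, "z": 0, "gripper": -0.5}, {"rx": 0, "ry": 0, "rz": 0, "x": 0, "y": -8.0, "z": 0, "gripper": -0.5}, {"rx": 0, "ry": 0, "rz": 0, "x": 0, "y": -8.0, "z": 0, "gripper": -0.5}]'

```text
clock: 8.7
position: [0.461, 0.1291, 0.094]
tool_rot: [-1.576, -0.001, 1.57]
force: [1.6, -0.8, -1.9]
grip_width: 0.0375
```

```bash
python3 go.py 550 313.8 90 90; python3 -c "
from h import *
save('wrist','w8.png')"
```

```text
rx 0.005 ry -0.001 rz 0.001  x 18.48 y 0.47 z -8.87 cm rows 4.9
t 8.7 pos [461.  129.1  94. ] rot [-90.3  -0.1  89.9] F [ 1.6 -0.8 -1.9] w 37.5 q7 0.57
```

View pics/w8.png

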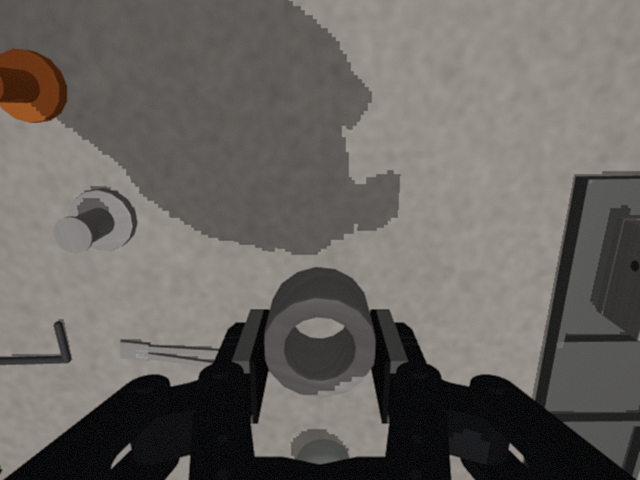

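Collar is held upright in the jaws (px 320, 340). Moving over the middle compartment.

arm_command --moves '[{"rx": 0, "ry": 0, "rz": 0, "x": 4, "y": 0, "z": -1.9, "gripper": -0.5}, {"rx": 0, "ry": 0, "rz": 0, "x": 18.5, "y": 0, "z": -9.0, "gripper": -0.5}, {"rx": 0, "ry": 0, "rz": 0, "x": 18.5, "y": 0, "z": -9.0, "gripper": -0.5}, {"rx": 0, "ry": 0, "rz": 0, "x": 18.5, "y": 0, "z": -9.0, "gripper": -0.5}, {"rx": 0, "ry": 0, "rz": 0, "x": 18.5, "y": 0, "z": -9.0, "gripper": -0.5}]'

```text
clock: 9.17
position: [0.5498, 0.3153, 0.0893]
tool_rot: [-1.57, 0.0, 1.57]
force: [0.3, -0.5, -1.7]
grip_width: 0.0376
```

arm_command --moves '[{"rx": 0, "ry": 0, "rz": 0, "x": 0, "y": 0, "z": 0, "gripper": -0.5}, {"rx": 0, "ry": 0, "rz": 0, "x": 0, "y": 2, "z": 0, "gripper": -0.5}, {"rx": 0, "ry": 0, "rz": 0, "x": 0, "y": 4, "z": 0, "gripper": -0.5}, {"rx": 0, "ry": 0, "rz": 0, "x": 0, "y": 4, "z": 0, "gripper": -0.5}, {"rx": 0, "ry": 0, "rz": 0, "x": 0, "y": 4, "z": 0, "gripper": -0.5}]'

```text
clock: 9.58
position: [0.5487, 0.3131, 0.0491]
tool_rot: [-1.569, 0.001, 1.57]
force: [0.1, 0.9, -1.4]
grip_width: 0.0377
```

```bash
python3 go.py 550 313.8 16 90; python3 -c "
from h import *
save('wrist','w9.png')"
```

```text
rx -0.002 ry -0.001 rz -0.001  x 0.08 y 3.31 z -0.14 cm rows 0.8
t 9.58 pos [548.7 313.1  49.1] rot [-89.9   0.1  90. ] F [ 0.1  0.9 -1.4] w 37.7 q7 0.43
```

View pics/w9.png

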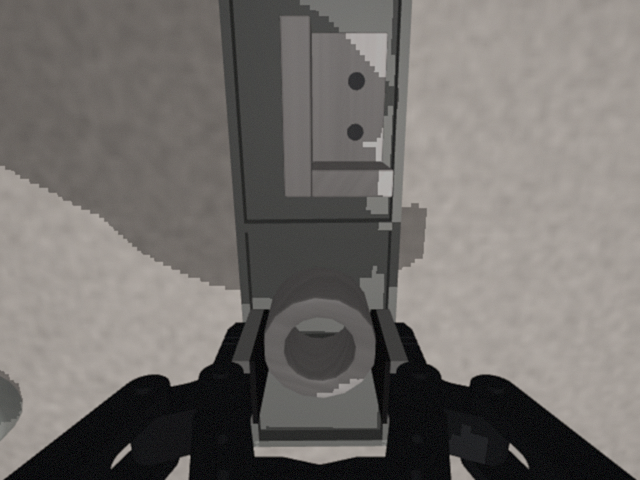

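arm_command --moves '[{"rx": 0, "ry": 0, "rz": 0, "x": 0, "y": 1.6, "z": 0, "gripper": -0.5}, {"rx": 0, "ry": 0, "rz": 0, "x": 0, "y": 2.6, "z": 0, "gripper": -0.5}, {"rx": 0, "ry": 0, "rz": 0, "x": 0, "y": 3.1, "z": 0, "gripper": -0.5}, {"rx": 0, "ry": 0, "rz": 0, "x": 0, "y": 3.4, "z": 0, "gripper": -0.5}, {"rx": 0, "ry": 0, "rz": 0, "x": 0, "y": 3.5, "z": 0, "gripper": -0.5}]'

```text
clock: 10.05
position: [0.5492, 0.3132, 0.0153]
tool_rot: [-1.57, 0.001, 1.57]
force: [-8.9, -7.2, 22.7]
grip_width: 0.0379
```

```bash
python3 go.py 550 313.8 15 90
```

```text
rx -0.001 ry -0.001 rz -0.001  x 0.06 y 0.03 z -0.08 cm rows 0.0
t 10.05 pos [549.2 313.2  15.3] rot [-90.    0.1  89.9] F [-8.9 -7.2 22.7] w 37.9 q7 0.4
```

Seated. Release and rise.

arm_command --moves '[{"rx": 0, "ry": 0, "rz": 0, "x": 0, "y": -0.1, "z": 0, "gripper": 0.25}, {"rx": 0, "ry": 0, "rz": 0, "x": 0, "y": -0.2, "z": 0, "gripper": 0.25}, {"rx": 0, "ry": 0, "rz": 0, "x": 0, "y": -0.2, "z": 0, "gripper": 0.25}, {"rx": 0, "ry": 0, "rz": 0, "x": 0, "y": -2.5, "z": 0, "gripper": 0.25}, {"rx": 0, "ry": 0, "rz": 0, "x": 0, "y": -6.0, "z": 0, "gripper": 0.25}]'

```text
clock: 10.47
position: [0.5481, 0.3127, 0.0731]
tool_rot: [-1.567, 0.002, 1.57]
force: [0.2, -0.1, 0.9]
grip_width: 0.0529
```

```bash
python3 go.py 442 6.4 90 90; python3 -c "
from h import *
save('wrist','w10.png')"
```

```text
rx -0.004 ry -0.001 rz -0.002  x -30.64 y -1.58 z 10.60 cm rows 7.8
t 10.47 pos [548.1 312.7  73.1] rot [-89.8   0.1  90. ] F [ 0.2 -0.1  0.9] w 52.9 q7 0.45
```

View pics/w10.png

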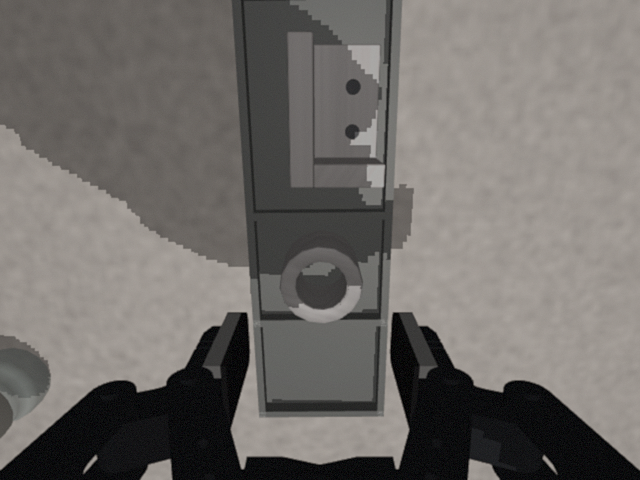

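arm_command --moves '[{"rx": 0, "ry": 0, "rz": 0, "x": -30.6, "y": -1.6, "z": 10.6, "gripper": 0}, {"rx": 0, "ry": 0, "rz": 0, "x": -30.6, "y": -1.6, "z": 10.6, "gripper": 0}, {"rx": 0, "ry": 0, "rz": 0, "x": -30.6, "y": -1.6, "z": 10.6, "gripper": 0}, {"rx": 0, "ry": 0, "rz": 0, "x": -30.6, "y": -1.6, "z": 10.6, "gripper": 0}, {"rx": 0, "ry": 0, "rz": 0, "x": -30.6, "y": -1.6, "z": 10.6, "gripper": 0}]'

```text
clock: 10.93
position: [0.4804, 0.1154, 0.0855]
tool_rot: [-1.571, -0.0, 1.57]
force: [1.5, -0.7, 0.1]
grip_width: 0.0427
```

```bash
python3 go.py 442 6.4 80 90
```

```text
rx 0.001 ry -0.001 rz 0.000  x -10.91 y 0.54 z 3.83 cm rows 2.8
t 10.93 pos [480.4 115.4  85.5] rot [-90.  -0.  90.] F [ 1.5 -0.7  0.1] w 42.7 q7 0.61
```

arm_command --moves '[{"rx": 0, "ry": 0, "rz": 0, "x": -10.9, "y": 0.5, "z": 3.8, "gripper": 0}, {"rx": 0, "ry": 0, "rz": 0, "x": -10.9, "y": 0.5, "z": 3.8, "gripper": 0}, {"rx": 0, "ry": 0, "rz": 0, "x": -10.9, "y": 0.5, "z": 3.8, "gripper": 0}, {"rx": 0, "ry": 0, "rz": 0, "x": -10.9, "y": 0.5, "z": 3.8, "gripper": 0}, {"rx": 0, "ry": 0, "rz": 0, "x": -10.9, "y": 0.5, "z": 3.8, "gripper": 0}]'

```text
clock: 11.35
position: [0.4431, 0.0063, 0.0805]
tool_rot: [-1.571, 0.001, 1.567]
force: [1.0, 0.5, -0.4]
grip_width: 0.0428
```

```bash
python3 go.py 442 6.4 14 90; python3 -c "
from h import *
save('wrist','w11.png');save('top','t11.png')"
```

```text
rx 0.001 ry -0.004 rz -0.001  x 0.01 y 6.64 z 0.11 cm rows 1.6
t 11.35 pos [443.1   6.3  80.5] rot [-90.    0.   89.8] F [ 1.   0.5 -0.4] w 42.8 q7 0.77
```

View pics/w11.png

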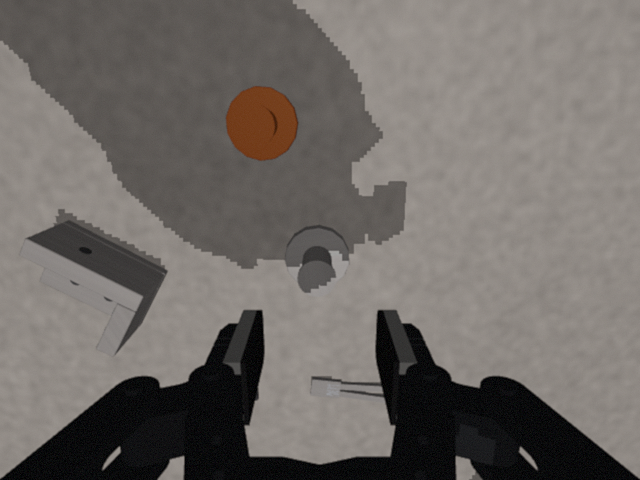

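arm_command --moves '[{"rx": 0, "ry": 0, "rz": 0, "x": 0, "y": 3.0, "z": 0, "gripper": 0}, {"rx": 0, "ry": 0, "rz": 0, "x": 0, "y": 5.5, "z": 0, "gripper": 0}, {"rx": 0, "ry": 0, "rz": 0, "x": 0, "y": 6.6, "z": 0, "gripper": 0}, {"rx": 0, "ry": 0, "rz": 0, "x": 0, "y": 6.6, "z": 0, "gripper": 0}, {"rx": 0, "ry": 0, "rz": 0, "x": 0, "y": 6.6, "z": 0, "gripper": 0}]'

```text
clock: 11.87
position: [0.4433, 0.0095, 0.0142]
tool_rot: [-1.57, -0.001, 1.572]
force: [0.7, -0.1, 1.1]
grip_width: 0.0424
```

arm_command --moves '[{"rx": 0, "ry": 0, "rz": 0, "x": 0, "y": 0, "z": 0, "gripper": -0.4}, {"rx": 0, "ry": 0, "rz": 0, "x": 0, "y": 0, "z": 0, "gripper": -1}, {"rx": 0, "ry": 0, "rz": 0, "x": 0, "y": 0, "z": 0, "gripper": -1}, {"rx": 0, "ry": 0, "rz": 0, "x": 0, "y": 0, "z": 0, "gripper": -1}, {"rx": 0, "ry": 0, "rz": 0, "x": 0, "y": 0, "z": 0, "gripper": -1}]' --squeeze 40

```text
clock: 12.28
position: [0.4434, 0.0079, 0.0146]
tool_rot: [-1.572, -0.0, 1.57]
force: [-0.9, -0.9, 2.8]
grip_width: 0.015
```

```bash
python3 go.py 442 6.4 90 90
```

```text
rx 0.001 ry -0.001 rz 0.000  x -0.15 y -7.54 z 0.14 cm rows 1.8
t 12.28 pos [443.4   7.9  14.6] rot [-90.   -0.   89.9] F [-0.9 -0.9  2.8] w 15.0 q7 0.62
```

arm_command --moves '[{"rx": 0, "ry": 0, "rz": 0, "x": 0, "y": -0.5, "z": 0, "gripper": -1}, {"rx": 0, "ry": 0, "rz": 0, "x": 0, "y": -2.5, "z": 0, "gripper": -1}, {"rx": 0, "ry": 0, "rz": 0, "x": 0, "y": -6.0, "z": 0, "gripper": -1}, {"rx": 0, "ry": 0, "rz": 0, "x": 0, "y": -8.0, "z": 0, "gripper": -1}, {"rx": 0, "ry": 0, "rz": 0, "x": 0, "y": -8.0, "z": 0, "gripper": -1}]'

```text
clock: 12.7
position: [0.4445, 0.0081, 0.0977]
tool_rot: [-1.575, 0.0, 1.57]
force: [1.0, -0.4, 0.3]
grip_width: 0.0153
```

```bash
python3 go.py 609.5 313.8 100 90; python3 -c "
from h import *
save('wrist','w12.png')
p,d=save('scene','s12.png')
c=p[120:320,200:450]; cv2.imwrite('pics/s12z.png',cv2.resize(c,(750,600),interpolation=cv2.INTER_CUBIC)[:,:,::-1])"
```

```text
rx 0.004 ry -0.001 rz -0.000  x 30.58 y -0.16 z -16.47 cm rows 8.3
t 12.7 pos [444.5   8.1  97.7] rot [-90.2   0.   89.9] F [ 1.  -0.4  0.3] w 15.3 q7 0.81
```

View pics/w12.png

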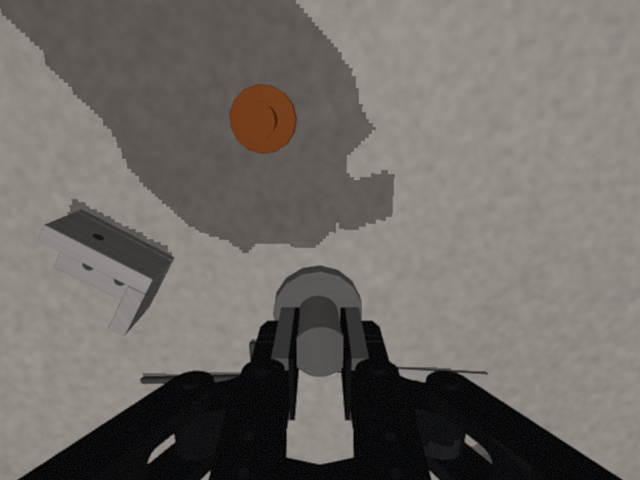

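View pics/s12z.png

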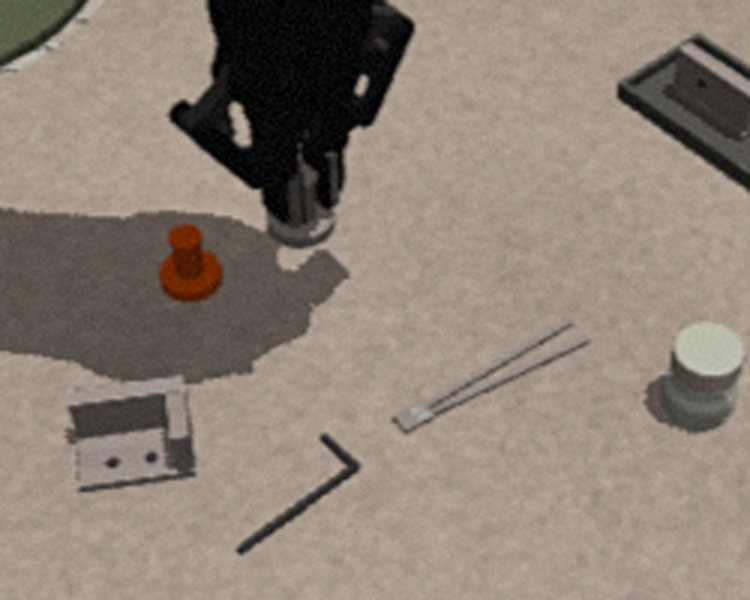

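arm_command --moves '[{"rx": 0, "ry": 0, "rz": 0, "x": 3.5, "y": -0.2, "z": -1.8, "gripper": -1}, {"rx": 0, "ry": 0, "rz": 0, "x": 30.6, "y": -0.2, "z": -16.5, "gripper": -1}, {"rx": 0, "ry": 0, "rz": 0, "x": 30.6, "y": -0.2, "z": -16.5, "gripper": -1}, {"rx": 0, "ry": 0, "rz": 0, "x": 30.6, "y": -0.2, "z": -16.5, "gripper": -1}, {"rx": 0, "ry": 0, "rz": 0, "x": 30.6, "y": -0.2, "z": -16.5, "gripper": -1}]'

```text
clock: 13.22
position: [0.5407, 0.1911, 0.0949]
tool_rot: [-1.569, 0.001, 1.57]
force: [1.0, -0.9, -0.0]
grip_width: 0.0152
```

```bash
python3 go.py 609.5 313.8 90 90
```

```text
rx -0.002 ry -0.001 rz -0.001  x 12.28 y 0.47 z -6.87 cm rows 3.4
t 13.22 pos [540.7 191.1  94.9] rot [-89.9   0.1  90. ] F [ 1.  -0.9 -0. ] w 15.2 q7 0.59
```

arm_command --moves '[{"rx": 0, "ry": 0, "rz": 0, "x": 12.3, "y": 0, "z": -6.9, "gripper": -1}, {"rx": 0, "ry": 0, "rz": 0, "x": 12.3, "y": 0, "z": -6.9, "gripper": -1}, {"rx": 0, "ry": 0, "rz": 0, "x": 12.3, "y": 0, "z": -6.9, "gripper": -1}, {"rx": 0, "ry": 0, "rz": 0, "x": 12.3, "y": 0, "z": -6.9, "gripper": -1}, {"rx": 0, "ry": 0, "rz": 0, "x": 12.3, "y": 2.5, "z": -6.9, "gripper": -1}]'

```text
clock: 13.63
position: [0.6111, 0.3184, 0.073]
tool_rot: [-1.574, -0.005, 1.573]
force: [1.0, 0.2, -1.6]
grip_width: 0.0152
```

arm_command --moves '[{"rx": 0, "ry": 0, "rz": 0, "x": 0, "y": 1.5, "z": 0, "gripper": -1}, {"rx": 0, "ry": 0, "rz": 0, "x": 0, "y": 2, "z": 0, "gripper": -1}, {"rx": 0, "ry": 0, "rz": 0, "x": 0, "y": 2, "z": 0, "gripper": -1}, {"rx": 0, "ry": 0, "rz": 0, "x": 0, "y": 2, "z": 0, "gripper": -1}]'

```text
clock: 13.97
position: [0.6097, 0.3116, 0.0511]
tool_rot: [-1.57, 0.001, 1.569]
force: [0.6, 0.1, -1.3]
grip_width: 0.0157
```

```bash
python3 go.py 609.5 313.8 18.5 90; python3 -c "
from h import *
save('wrist','w13.png')"
```

```text
rx -0.001 ry -0.001 rz -0.001  x 0.22 y 3.26 z 0.02 cm rows 0.8
t 13.97 pos [609.7 311.6  51.1] rot [-90.    0.   89.9] F [ 0.6  0.1 -1.3] w 15.7 q7 0.53
```

View pics/w13.png

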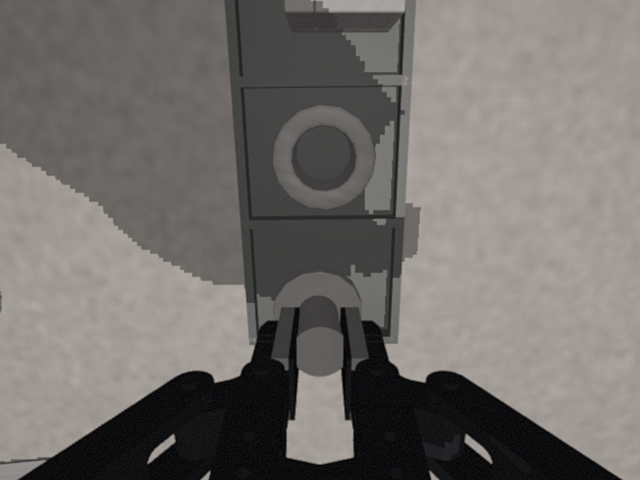

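arm_command --moves '[{"rx": 0, "ry": 0, "rz": 0, "x": 0, "y": 1.6, "z": 0, "gripper": -1}, {"rx": 0, "ry": 0, "rz": 0, "x": 0, "y": 2.6, "z": 0, "gripper": -1}, {"rx": 0, "ry": 0, "rz": 0, "x": 0, "y": 3.0, "z": 0, "gripper": -1}, {"rx": 0, "ry": 0, "rz": 0, "x": 0, "y": 3.3, "z": 0, "gripper": -1}, {"rx": 0, "ry": 0, "rz": 0, "x": 0, "y": 3.35, "z": 0, "gripper": -1}]'

```text
clock: 14.43
position: [0.61, 0.3115, 0.0182]
tool_rot: [-1.571, 0.002, 1.569]
force: [-6.1, -7.9, 17.0]
grip_width: 0.0152
```

```bash
python3 go.py 609.5 313.8 18.5 90
```

```text
rx -0.000 ry -0.002 rz -0.002  x 0.23 y -0.03 z 0.05 cm rows 0.1
t 14.43 pos [610.  311.5  18.2] rot [-90.    0.1  89.9] F [-6.1 -7.9 17. ] w 15.2 q7 0.51
```

Seated. Open, rise.

arm_command --moves '[{"rx": 0, "ry": 0, "rz": 0, "x": 0, "y": -0.1, "z": 0, "gripper": -0.2}, {"rx": 0, "ry": 0, "rz": 0, "x": 0, "y": -0.1, "z": 0, "gripper": -0.2}, {"rx": 0, "ry": 0, "rz": 0, "x": 0, "y": -0.1, "z": 0, "gripper": -0.2}, {"rx": 0, "ry": 0, "rz": 0, "x": 0, "y": -2.5, "z": 0, "gripper": -0.2}, {"rx": 0, "ry": 0, "rz": 0, "x": 0, "y": -6.5, "z": 0, "gripper": -0.2}]'

```text
clock: 14.85
position: [0.6079, 0.3112, 0.0797]
tool_rot: [-1.565, 0.003, 1.57]
force: [1.2, 0.3, 0.4]
grip_width: 0.0344
```

```bash
python3 go.py 500 100 110 20; python3 -c "
from h import *
save('wrist','w14.png')"
```

```text
rx -0.003 ry 1.221 rz -0.006  x -21.13 y -2.92 z 10.80 cm rows 9.8
t 14.85 pos [607.9 311.2  79.7] rot [-89.7   0.2  90. ] F [1.2 0.3 0.4] w 34.4 q7 0.55
```

View pics/w14.png

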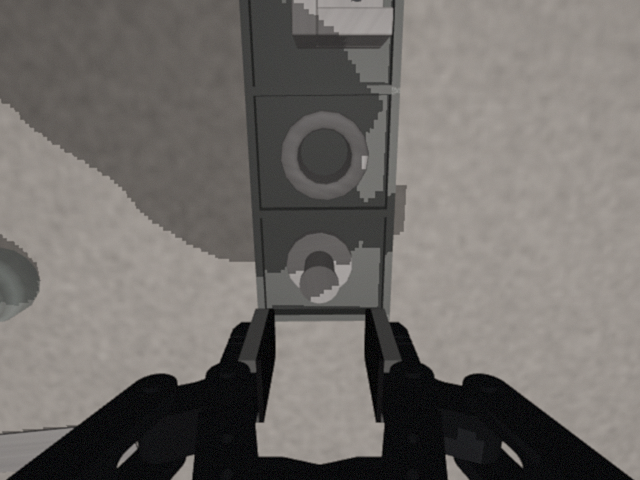

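```bash
python3 go.py 439.7 -107.3 110 -30.5
```

```text
rx -0.001 ry 2.102 rz 0.006  x -42.14 y -2.19 z 17.11 cm rows 16.8
t 14.9 pos [611.3 314.1  90.1] rot [-90.2  -0.2  90. ] F [3.6 3.3 9.8] w 34.2 q7 0.55
```

arm_command --moves '[{"rx": 0, "ry": 2.1, "rz": 0, "x": -42.0, "y": -2.7, "z": 17.0, "gripper": -0.3}, {"rx": 0, "ry": 2.1, "rz": 0, "x": -42.0, "y": -2.7, "z": 17.0, "gripper": -0.3}, {"rx": 0, "ry": 2.1, "rz": 0, "x": -42.0, "y": -2.7, "z": 17.0, "gripper": -0.3}, {"rx": 0, "ry": 2.1, "rz": 0, "x": -42.0, "y": -2.7, "z": 17.0, "gripper": -0.3}, {"rx": 0, "ry": 2.1, "rz": 0, "x": -42.0, "y": -2.7, "z": 17.0, "gripper": -0.3}]'

```text
clock: 15.32
position: [0.5308, 0.1181, 0.0954]
tool_rot: [-1.571, -0.001, 0.939]
force: [1.1, -0.7, 0.4]
grip_width: 0.0299
```

```bash
python3 go.py 439.7 -107.3 110 -30.5
```

```text
rx -0.000 ry 1.471 rz 0.001  x -23.56 y -1.47 z -5.97 cm rows 11.8
t 15.32 pos [530.8 118.1  95.4] rot [-90.   -0.   53.8] F [ 1.1 -0.7  0.4] w 29.9 q7 0.15
```

arm_command --moves '[{"rx": 0, "ry": 1.47, "rz": 0, "x": -23.6, "y": -1.5, "z": -6.0, "gripper": -0.3}, {"rx": 0, "ry": 1.47, "rz": 0, "x": -23.6, "y": -1.5, "z": -6.0, "gripper": -0.3}, {"rx": 0, "ry": 1.47, "rz": 0, "x": -23.6, "y": -1.5, "z": -6.0, "gripper": -0.3}, {"rx": 0, "ry": 1.47, "rz": 0, "x": -23.6, "y": -1.5, "z": -6.0, "gripper": -0.3}, {"rx": 0, "ry": 1.47, "rz": 0, "x": -23.6, "y": -1.5, "z": -6.0, "gripper": -0.3}]'

```text
clock: 15.73
position: [0.4543, -0.0752, 0.1083]
tool_rot: [-1.571, -0.001, 0.314]
force: [1.0, -1.1, -0.0]
grip_width: 0.0297
```

```bash
python3 go.py 439.7 -107.3 100 -30.5
```

```text
rx -0.000 ry 0.846 rz 0.001  x -2.39 y 0.83 z -2.60 cm rows 6.8
t 15.73 pos [454.3 -75.2 108.3] rot [-90.   -0.1  18. ] F [ 1.  -1.1 -0. ] w 29.7 q7 -0.01
```

arm_command --moves '[{"rx": 0, "ry": 0.846, "rz": 0, "x": -2.4, "y": 0.8, "z": -2.6, "gripper": -0.3}, {"rx": 0, "ry": 0.846, "rz": 0, "x": -2.4, "y": 0.8, "z": -2.6, "gripper": -0.3}, {"rx": 0, "ry": 0.846, "rz": 0, "x": -2.4, "y": 0.8, "z": -2.6, "gripper": -0.3}, {"rx": 0, "ry": 0.846, "rz": 0, "x": -2.4, "y": 0.8, "z": -2.6, "gripper": -0.3}, {"rx": 0, "ry": 0.846, "rz": 0, "x": -2.4, "y": 0.8, "z": -2.6, "gripper": -0.3}]'

```text
clock: 16.15
position: [0.4408, -0.1061, 0.1001]
tool_rot: [-1.571, -0.001, -0.312]
force: [-0.1, -0.2, -0.3]
grip_width: 0.0297
```

```bash
python3 go.py 439.7 -107.3 80 -30.5
```

```text
rx -0.000 ry 0.221 rz 0.001  x -0.07 y 2.01 z -0.15 cm rows 1.8
t 16.15 pos [ 440.8 -106.1  100.1] rot [-90.   -0.1 -17.9] F [-0.1 -0.2 -0.3] w 29.7 q7 -0.45
```

arm_command --moves '[{"rx": 0, "ry": 0.22, "rz": 0, "x": -0.1, "y": 2.0, "z": -0.1, "gripper": -0.3}, {"rx": 0, "ry": 0.22, "rz": 0, "x": -0.1, "y": 2.0, "z": -0.1, "gripper": -0.3}, {"rx": 0, "ry": 0.22, "rz": 0, "x": -0.1, "y": 2.0, "z": -0.1, "gripper": -0.3}, {"rx": 0, "ry": 0.22, "rz": 0, "x": -0.1, "y": 2.0, "z": -0.1, "gripper": -0.3}]'

```text
clock: 16.48
position: [0.4396, -0.1063, 0.0801]
tool_rot: [-1.571, -0.0, -0.521]
force: [-0.2, -0.1, 0.4]
grip_width: 0.03
```

```bash
python3 go.py 439.7 -107.3 11 -30.5;  python3 -c "
from h import *
save('wrist','w15.png');save('top','t15.png')"
```

```text
rx -0.000 ry 0.011 rz 0.000  x 0.06 y 6.91 z -0.08 cm rows 1.7
t 16.48 pos [ 439.6 -106.3   80.1] rot [-90.   -0.  -29.9] F [-0.2 -0.1  0.4] w 30.0 q7 -0.63
```

View pics/w15.png

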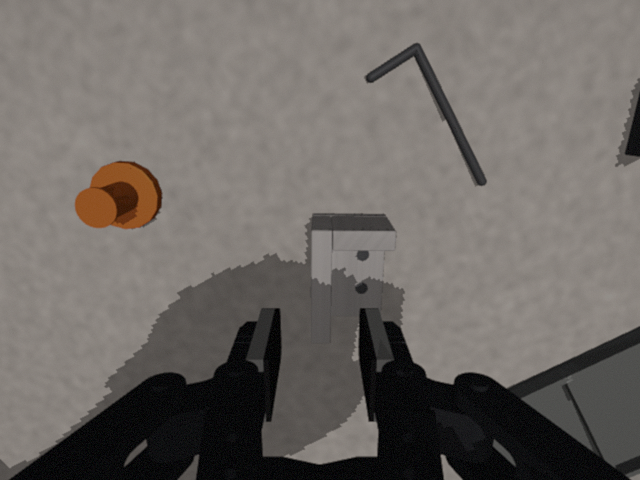

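arm_command --moves '[{"rx": 0, "ry": 0, "rz": 0, "x": 0, "y": 3.0, "z": -0.1, "gripper": -0.3}, {"rx": 0, "ry": 0, "rz": 0, "x": 0, "y": 5.5, "z": -0.1, "gripper": -0.3}, {"rx": 0, "ry": 0, "rz": 0, "x": 0, "y": 6.9, "z": -0.1, "gripper": -0.3}, {"rx": 0, "ry": 0, "rz": 0, "x": 0, "y": 6.9, "z": -0.1, "gripper": -0.3}, {"rx": 0, "ry": 0, "rz": 0, "x": 0, "y": 6.9, "z": -0.1, "gripper": -0.3}]'

```text
clock: 17.0
position: [0.4386, -0.1073, 0.011]
tool_rot: [-1.571, 0.001, -0.523]
force: [-0.2, -0.0, -0.1]
grip_width: 0.0301
```

arm_command --moves '[{"rx": 0, "ry": 0, "rz": 0, "x": 0, "y": 0, "z": 0, "gripper": -0.6}, {"rx": 0, "ry": 0, "rz": 0, "x": 0, "y": 0, "z": 0, "gripper": -1}, {"rx": 0, "ry": 0, "rz": 0, "x": 0, "y": 0, "z": 0, "gripper": -1}, {"rx": 0, "ry": 0, "rz": 0, "x": 0, "y": 0, "z": 0, "gripper": -1}, {"rx": 0, "ry": 0, "rz": 0, "x": 0, "y": 0, "z": 0, "gripper": -1}]' --squeeze 50

```text
clock: 17.42
position: [0.4395, -0.1076, 0.0121]
tool_rot: [-1.57, -0.002, -0.525]
force: [-0.6, 0.2, 6.6]
grip_width: 0.0092
```

arm_command --moves '[{"rx": 0, "ry": 0, "rz": 0, "x": 0, "y": 0, "z": 0, "gripper": -1}, {"rx": 0, "ry": 0, "rz": 0, "x": 0, "y": -0.5, "z": 0, "gripper": -1}, {"rx": 0, "ry": 0, "rz": 0, "x": 0, "y": -2.0, "z": 0, "gripper": -1}, {"rx": 0, "ry": 0, "rz": 0, "x": 0, "y": -5.0, "z": 0, "gripper": -1}, {"rx": 0, "ry": 0, "rz": 0, "x": 0, "y": -8.0, "z": 0, "gripper": -1}]'

```text
clock: 17.83
position: [0.4382, -0.1073, 0.0924]
tool_rot: [-1.571, 0.001, -0.524]
force: [0.3, -0.1, -1.3]
grip_width: 0.0091
```

```bash
python3 go.py 478 -285.3 95 0;  python3 -c "
from h import *
save('wrist','w16.png')"
```

```text
rx 0.000 ry -0.524 rz -0.001  x 12.36 y -0.27 z -13.42 cm rows 4.4
t 17.83 pos [ 438.2 -107.3   92.4] rot [-90.    0.1 -30. ] F [ 0.3 -0.1 -1.3] w 9.1 q7 -0.62
```

View pics/w16.png

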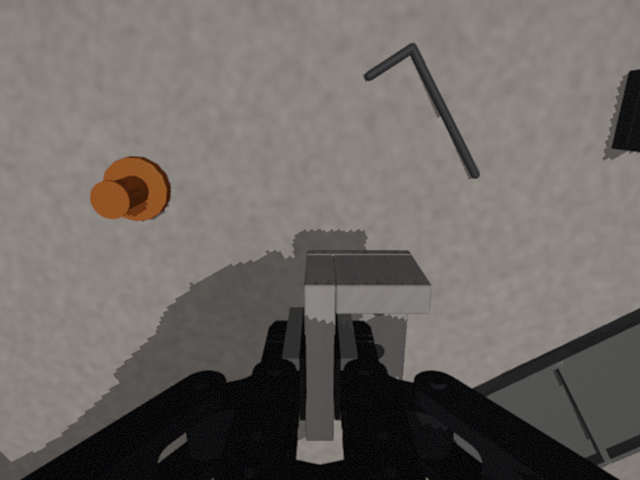

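arm_command --moves '[{"rx": 0, "ry": -0.523, "rz": 0, "x": 12.4, "y": -0.3, "z": -13.4, "gripper": -1}, {"rx": 0, "ry": -0.523, "rz": 0, "x": 12.4, "y": -0.3, "z": -13.4, "gripper": -1}, {"rx": 0, "ry": -0.523, "rz": 0, "x": 12.4, "y": -0.3, "z": -13.4, "gripper": -1}, {"rx": 0, "ry": -0.523, "rz": 0, "x": 12.4, "y": -0.3, "z": -13.4, "gripper": -1}, {"rx": 0, "ry": -0.523, "rz": 0, "x": 12.4, "y": -0.3, "z": -13.4, "gripper": -1}]'

```text
clock: 18.3
position: [0.4787, -0.2916, 0.0952]
tool_rot: [-1.573, -0.001, 0.002]
force: [-1.1, -0.3, -1.1]
grip_width: 0.0092
```

arm_command --moves '[{"rx": 0, "ry": 0, "rz": 0, "x": 0, "y": 0, "z": 0, "gripper": -1}, {"rx": 0, "ry": 0, "rz": 0, "x": 0, "y": 2.5, "z": 0, "gripper": -1}, {"rx": 0, "ry": 0, "rz": 0, "x": 0, "y": 5, "z": 0, "gripper": -1}, {"rx": 0, "ry": 0, "rz": 0, "x": 0, "y": 5.5, "z": 0, "gripper": -1}, {"rx": 0, "ry": 0, "rz": 0, "x": 0, "y": 5.5, "z": 0, "gripper": -1}]'

```text
clock: 18.72
position: [0.4782, -0.2848, 0.0385]
tool_rot: [-1.57, 0.002, -0.002]
force: [-0.4, -0.5, -1.3]
grip_width: 0.0091
```

```bash
python3 go.py 478 -285.3 16.5 0;  python3 -c "
from h import *
save('wrist','w17.png')"
```

```text
rx -0.001 ry -0.002 rz -0.002  x -0.01 y 2.20 z -0.05 cm rows 0.5
t 18.72 pos [ 478.2 -284.8   38.5] rot [-89.9   0.1  -0.1] F [-0.4 -0.5 -1.3] w 9.1 q7 0.09
```

View pics/w17.png

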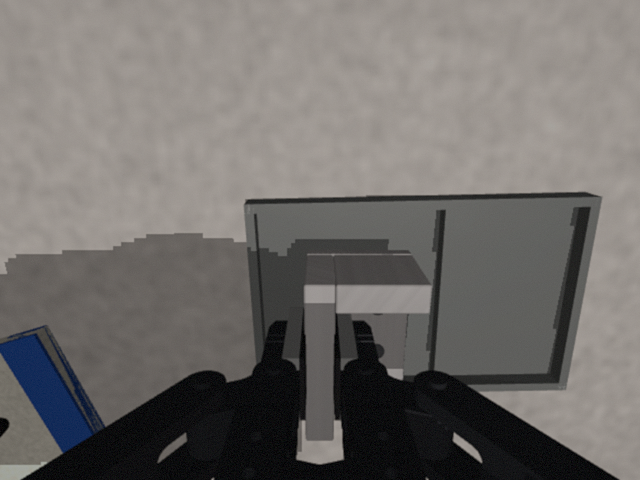

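arm_command --moves '[{"rx": 0, "ry": 0, "rz": 0, "x": 0, "y": 1.1, "z": 0, "gripper": -1}, {"rx": 0, "ry": 0, "rz": 0, "x": 0, "y": 1.7, "z": 0, "gripper": -1}, {"rx": 0, "ry": 0, "rz": 0, "x": 0, "y": 2.0, "z": 0, "gripper": -1}, {"rx": 0, "ry": 0, "rz": 0, "x": 0, "y": 2.25, "z": 0, "gripper": -1}, {"rx": 0, "ry": 0, "rz": 0, "x": 0, "y": 2.3, "z": 0, "gripper": -1}]'

```text
clock: 19.18
position: [0.4789, -0.2855, 0.0162]
tool_rot: [-1.571, 0.0, -0.002]
force: [-3.9, 1.7, 12.6]
grip_width: 0.0091
```

```bash
python3 go.py 478 -285.3 16.5 0
```

```text
rx 0.000 ry -0.002 rz -0.000  x -0.09 y -0.03 z 0.02 cm rows 0.0
t 19.18 pos [ 478.9 -285.5   16.2] rot [-90.    0.   -0.1] F [-3.9  1.7 12.6] w 9.1 q7 0.07
```

arm_command --moves '[{"rx": 0, "ry": 0, "rz": 0, "x": 0, "y": -0.05, "z": 0, "gripper": -0.5}, {"rx": 0, "ry": 0, "rz": 0, "x": 0, "y": -0.1, "z": 0, "gripper": -0.5}, {"rx": 0, "ry": 0, "rz": 0, "x": 0, "y": -0.1, "z": 0, "gripper": -0.5}, {"rx": 0, "ry": 0, "rz": 0, "x": 0, "y": -0.5, "z": 0, "gripper": -0.5}, {"rx": 0, "ry": 0, "rz": 0, "x": 0, "y": -3.0, "z": 0, "gripper": -0.5}]'

```text
clock: 19.6
position: [0.4773, -0.2846, 0.0437]
tool_rot: [-1.568, 0.004, -0.002]
force: [-0.9, 0.4, 0.1]
grip_width: 0.0215
```

arm_command --moves '[{"rx": 0, "ry": 0, "rz": 0, "x": 0, "y": -4.0, "z": 0, "gripper": 0.2}, {"rx": 0, "ry": 0, "rz": 0, "x": 0, "y": -6.0, "z": 0, "gripper": 0.2}, {"rx": 0, "ry": 0, "rz": 0, "x": 0, "y": -6.0, "z": 0, "gripper": 0.2}, {"rx": 0, "ry": 0, "rz": 0, "x": 0, "y": -6.0, "z": 0, "gripper": 0.2}]'

```text
clock: 19.93
position: [0.4794, -0.286, 0.1074]
tool_rot: [-1.572, -0.002, -0.002]
force: [0.2, 0.1, -0.7]
grip_width: 0.0511
```

```bash
python3 go.py 630.8 -123.9 100 -31.7;  python3 -c "
from h import *
save('wrist','w18.png')"
```

```text
rx 0.001 ry 0.551 rz 0.002  x 15.10 y 0.75 z 16.25 cm rows 5.3
t 19.93 pos [ 479.4 -286.   107.4] rot [-90.1  -0.1  -0.1] F [ 0.2  0.1 -0.7] w 51.1 q7 0.14
```

View pics/w18.png

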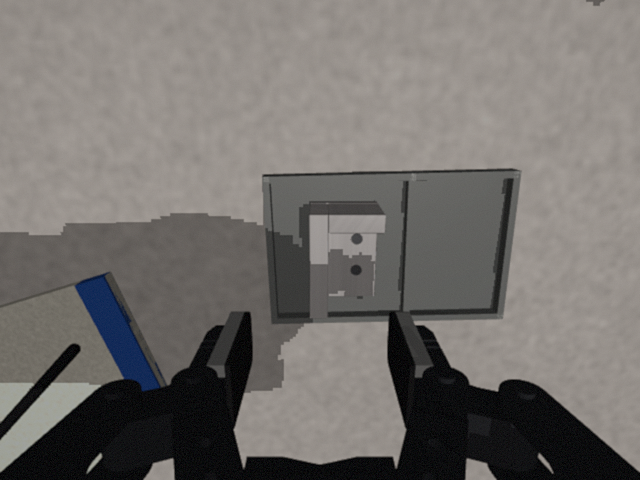

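Right bracket sits in the larger compartment. On to the fork block.

arm_command --moves '[{"rx": 0, "ry": 0.55, "rz": 0, "x": 15.1, "y": 0.8, "z": 16.2, "gripper": 0.15}, {"rx": 0, "ry": 0.55, "rz": 0, "x": 15.1, "y": 0.8, "z": 16.2, "gripper": 0.15}, {"rx": 0, "ry": 0.55, "rz": 0, "x": 15.1, "y": 0.8, "z": 16.2, "gripper": 0.15}, {"rx": 0, "ry": 0.55, "rz": 0, "x": 15.1, "y": 0.8, "z": 16.2, "gripper": 0.15}, {"rx": 0, "ry": 0.55, "rz": 0, "x": 15.1, "y": 0.8, "z": 16.2, "gripper": 0.15}]'

```text
clock: 20.4
position: [0.6217, -0.1316, 0.0972]
tool_rot: [-1.572, 0.001, -0.559]
force: [0.4, -0.6, 0.7]
grip_width: 0.0494
```

```bash
python3 go.py 630.8 -123.9 75 -31.7
```

```text
rx 0.001 ry -0.006 rz -0.001  x 0.37 y 2.22 z 1.13 cm rows 0.6
t 20.4 pos [ 621.7 -131.6   97.2] rot [-90.1   0.1 -32.1] F [ 0.4 -0.6  0.7] w 49.4 q7 -0.61
```

arm_command --moves '[{"rx": 0, "ry": 0, "rz": 0, "x": 0.3, "y": 2.3, "z": 1.0, "gripper": 0.15}, {"rx": 0, "ry": 0, "rz": 0, "x": 0.3, "y": 2.3, "z": 1.0, "gripper": 0.15}, {"rx": 0, "ry": 0, "rz": 0, "x": 0.3, "y": 2.3, "z": 1.0, "gripper": 0.15}, {"rx": 0, "ry": 0, "rz": 0, "x": 0.3, "y": 2.3, "z": 1.0, "gripper": 0.15}]'

```text
clock: 20.73
position: [0.6282, -0.1274, 0.0749]
tool_rot: [-1.572, 0.001, -0.553]
force: [-0.6, 0.1, -0.7]
grip_width: 0.049
```

```bash
python3 go.py 630.8 -123.9 10 -31.7;  python3 -c "
from h import *
save('wrist','w19.png')"
```

```text
rx 0.001 ry 0.001 rz -0.001  x 0.05 y 6.49 z 0.44 cm rows 1.6
t 20.73 pos [ 628.2 -127.4   74.9] rot [-90.1   0.1 -31.7] F [-0.6  0.1 -0.7] w 49.0 q7 -0.62
```

View pics/w19.png

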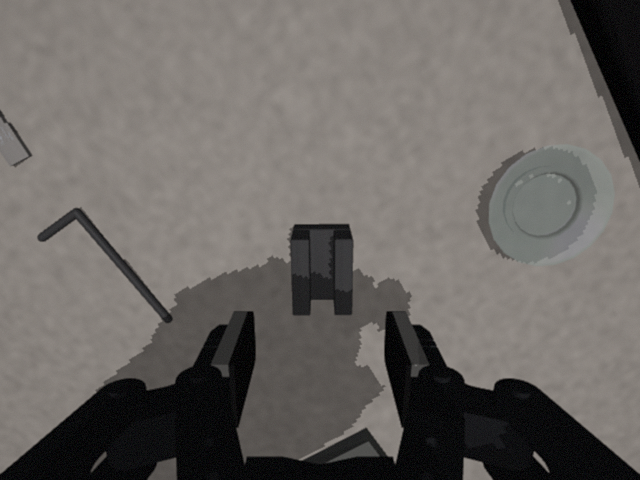

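arm_command --moves '[{"rx": 0, "ry": 0, "rz": 0, "x": 0, "y": 3.0, "z": 0.3, "gripper": 0.15}, {"rx": 0, "ry": 0, "rz": 0, "x": 0, "y": 5.3, "z": 0.3, "gripper": 0.15}, {"rx": 0, "ry": 0, "rz": 0, "x": 0, "y": 6.5, "z": 0.3, "gripper": 0.15}, {"rx": 0, "ry": 0, "rz": 0, "x": 0, "y": 6.5, "z": 0.3, "gripper": 0.15}, {"rx": 0, "ry": 0, "rz": 0, "x": 0, "y": 6.5, "z": 0.3, "gripper": 0.15}]'

```text
clock: 21.2
position: [0.6304, -0.1248, 0.0109]
tool_rot: [-1.571, 0.0, -0.553]
force: [0.1, -0.1, 0.3]
grip_width: 0.0488
```

arm_command --moves '[{"rx": 0, "ry": 0, "rz": 0, "x": 0, "y": 0, "z": 0, "gripper": -0.1}, {"rx": 0, "ry": 0, "rz": 0, "x": 0, "y": 0, "z": 0, "gripper": -0.6}, {"rx": 0, "ry": 0, "rz": 0, "x": 0, "y": 0, "z": 0, "gripper": -0.6}, {"rx": 0, "ry": 0, "rz": 0, "x": 0, "y": 0, "z": 0, "gripper": -0.6}, {"rx": 0, "ry": 0, "rz": 0, "x": 0, "y": 0, "z": 0, "gripper": -0.6}]' --squeeze 50

```text
clock: 21.62
position: [0.6313, -0.1245, 0.0121]
tool_rot: [-1.57, -0.002, -0.552]
force: [-2.2, -0.9, 7.1]
grip_width: 0.0289
```

arm_command --moves '[{"rx": 0, "ry": 0, "rz": 0, "x": 0, "y": 0, "z": 0, "gripper": -0.6}, {"rx": 0, "ry": 0, "rz": 0, "x": 0, "y": -0.5, "z": 0, "gripper": -0.6}, {"rx": 0, "ry": 0, "rz": 0, "x": 0, "y": -2.0, "z": 0, "gripper": -0.6}, {"rx": 0, "ry": 0, "rz": 0, "x": 0, "y": -5.0, "z": 0, "gripper": -0.6}, {"rx": 0, "ry": 0, "rz": 0, "x": 0, "y": -8.0, "z": 0, "gripper": -0.6}]'

```text
clock: 22.03
position: [0.63, -0.1239, 0.0922]
tool_rot: [-1.571, 0.001, -0.552]
force: [1.2, 0.5, -2.2]
grip_width: 0.0291
```

```bash
python3 go.py 565 -285.3 95 0;  python3 -c "
from h import *
save('wrist','w20.png')"
```

```text
rx -0.000 ry -0.552 rz -0.001  x 2.92 y -0.28 z -17.16 cm rows 4.4
t 22.03 pos [ 630.  -123.9   92.2] rot [-90.    0.1 -31.6] F [ 1.2  0.5 -2.2] w 29.1 q7 -0.62
```

View pics/w20.png

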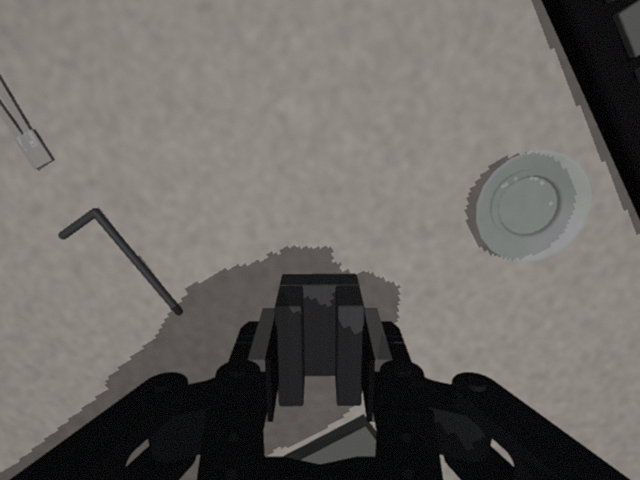

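Fork block held squarely. Moving to the smaller compartment.

arm_command --moves '[{"rx": 0, "ry": -0.552, "rz": 0, "x": 2.9, "y": -0.3, "z": -17.1, "gripper": -0.6}, {"rx": 0, "ry": -0.552, "rz": 0, "x": 2.9, "y": -0.3, "z": -17.1, "gripper": -0.6}, {"rx": 0, "ry": -0.552, "rz": 0, "x": 2.9, "y": -0.3, "z": -17.1, "gripper": -0.6}, {"rx": 0, "ry": -0.552, "rz": 0, "x": 2.9, "y": -0.3, "z": -17.1, "gripper": -0.6}, {"rx": 0, "ry": -0.552, "rz": 0, "x": 2.9, "y": -0.3, "z": -17.1, "gripper": -0.6}]'

```text
clock: 22.5
position: [0.5616, -0.2939, 0.0948]
tool_rot: [-1.576, 0.001, -0.001]
force: [-0.3, -1.6, -3.2]
grip_width: 0.0291
```

arm_command --moves '[{"rx": 0, "ry": 0, "rz": 0, "x": 0, "y": 0, "z": 0, "gripper": -0.6}, {"rx": 0, "ry": 0, "rz": 0, "x": 0, "y": 2.5, "z": 0, "gripper": -0.6}, {"rx": 0, "ry": 0, "rz": 0, "x": 0, "y": 5, "z": 0, "gripper": -0.6}, {"rx": 0, "ry": 0, "rz": 0, "x": 0, "y": 5.5, "z": 0, "gripper": -0.6}, {"rx": 0, "ry": 0, "rz": 0, "x": 0, "y": 5.5, "z": 0, "gripper": -0.6}]'

```text
clock: 22.92
position: [0.5652, -0.2838, 0.0379]
tool_rot: [-1.57, 0.002, 0.0]
force: [-0.7, 0.4, -2.5]
grip_width: 0.029
```

```bash
python3 go.py 565 -285.3 16 0;  python3 -c "
from h import *
save('wrist','w21.png')"
```

```text
rx -0.001 ry 0.000 rz -0.002  x -0.01 y 2.19 z -0.15 cm rows 0.5
t 22.92 pos [ 565.2 -283.8   37.9] rot [-89.9   0.1   0. ] F [-0.7  0.4 -2.5] w 29.0 q7 0.07
```

View pics/w21.png

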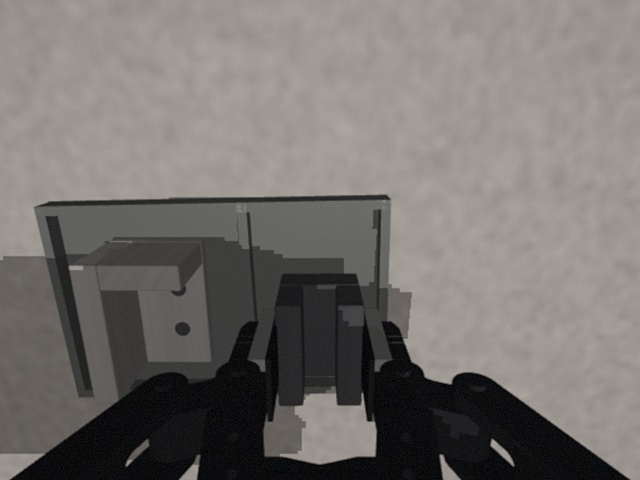

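arm_command --moves '[{"rx": 0, "ry": 0, "rz": 0, "x": 0, "y": 1.1, "z": 0, "gripper": -0.6}, {"rx": 0, "ry": 0, "rz": 0, "x": 0, "y": 1.7, "z": 0, "gripper": -0.6}, {"rx": 0, "ry": 0, "rz": 0, "x": 0, "y": 2.0, "z": 0, "gripper": -0.6}, {"rx": 0, "ry": 0, "rz": 0, "x": 0, "y": 2.25, "z": 0, "gripper": -0.6}, {"rx": 0, "ry": 0, "rz": 0, "x": 0, "y": 2.3, "z": 0, "gripper": -0.6}]'

```text
clock: 23.38
position: [0.5656, -0.2848, 0.0161]
tool_rot: [-1.571, 0.0, -0.0]
force: [-9.3, 3.5, 21.1]
grip_width: 0.0293
```

```bash
python3 go.py 565 -285.3 16 0
```

```text
rx 0.000 ry -0.000 rz -0.000  x -0.06 y 0.01 z -0.05 cm rows 0.0
t 23.38 pos [ 565.6 -284.8   16.1] rot [-90.   0.  -0.] F [-9.3  3.5 21.1] w 29.3 q7 0.06
```

arm_command --moves '[{"rx": 0, "ry": 0, "rz": 0, "x": 0, "y": -0.1, "z": 0, "gripper": -0.05}, {"rx": 0, "ry": 0, "rz": 0, "x": 0, "y": -0.15, "z": 0, "gripper": -0.05}, {"rx": 0, "ry": 0, "rz": 0, "x": 0, "y": -0.15, "z": 0, "gripper": -0.05}, {"rx": 0, "ry": 0, "rz": 0, "x": 0, "y": -0.8, "z": 0, "gripper": -0.05}, {"rx": 0, "ry": 0, "rz": 0, "x": 0, "y": -3.5, "z": 0, "gripper": -0.05}]'

```text
clock: 23.8
position: [0.5637, -0.284, 0.0478]
tool_rot: [-1.569, 0.005, 0.0]
force: [0.1, 1.0, -0.4]
grip_width: 0.0402
```

arm_command --moves '[{"rx": 0, "ry": 0, "rz": 0, "x": 0, "y": -4.1, "z": 0, "gripper": 0}, {"rx": 0, "ry": 0, "rz": 0, "x": 0, "y": -8.2, "z": 0, "gripper": 0}, {"rx": 0, "ry": 0, "rz": 0, "x": -4, "y": -12, "z": -4, "gripper": 0}, {"rx": 0, "ry": 0, "rz": 0, "x": -20, "y": -12, "z": -18, "gripper": 0}, {"rx": 0, "ry": 0, "rz": 0, "x": -20, "y": -12, "z": -18, "gripper": 0}]'

```text
clock: 24.22
position: [0.4787, -0.3652, 0.1631]
tool_rot: [-1.573, -0.003, 0.002]
force: [0.0, -0.9, -0.6]
grip_width: 0.0421
```

arm_command --moves '[{"rx": 0, "ry": 0, "rz": 0, "x": -12, "y": 0, "z": -12, "gripper": 0}, {"rx": 0, "ry": 0, "rz": 0, "x": -12, "y": 0, "z": -12, "gripper": 0}, {"rx": 0, "ry": 0, "rz": 0, "x": -12, "y": 0, "z": -12, "gripper": 0}, {"rx": 0, "ry": 0, "rz": 0, "x": -12, "y": 0, "z": -12, "gripper": 0}, {"rx": 0, "ry": 0, "rz": 0, "x": -12, "y": 0, "z": -12, "gripper": 0}]'

```text
clock: 24.63
position: [0.3517, -0.4905, 0.1611]
tool_rot: [-1.573, 0.003, -0.009]
force: [-1.6, -0.3, 0.3]
grip_width: 0.0427
```

```bash
python3 go.py 250 -550 200 0;  python3 -c "
from h import *
save('top','t22.png')
p,d=save('scene','s22.png')"
```

```text
rx 0.003 ry -0.009 rz -0.003  x -10.13 y -3.84 z -6.05 cm rows 3.0
t 24.63 pos [ 351.7 -490.5  161.1] rot [-90.1   0.2  -0.5] F [-1.6 -0.3  0.3] w 42.7 q7 0.6
```

View pics/t22.png

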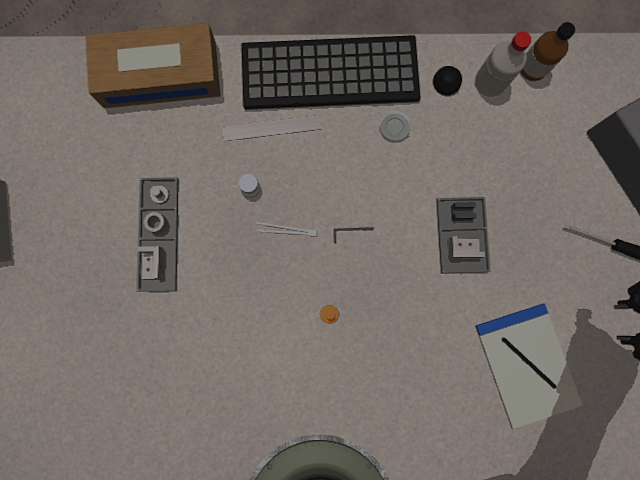

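View pics/s22.png

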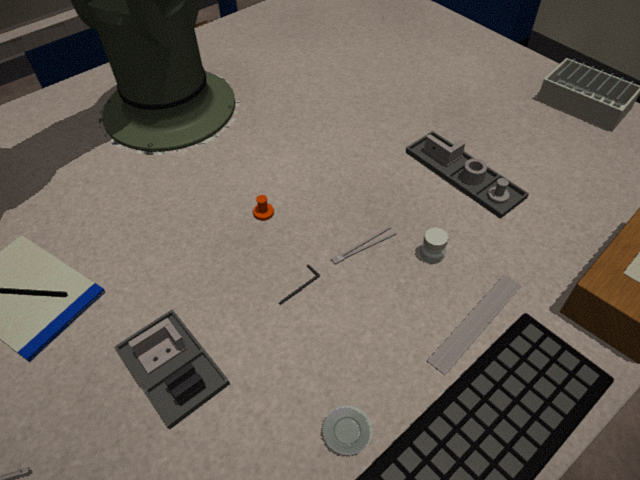

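All five parts appear in their compartments, with jar (249,184) and orange look-alike (329,314) unmoved. A numeric check before handing in.

```bash
python3 - <<'E'
from chk import *
P=cloud('t22.png')
T=pts(P,(470,321),48,35,46); print('bl',fit(T[:,:2],L(-1),(470,321,np.pi))[:3],T[:,2].mean(),T[:,2].std())
T=pts(P,(493,-285),48,35,46); print('br',fit(T[:,:2],L(1),(493,-285,np.pi/2))[:3],T[:,2].mean(),T[:,2].std())
for n,c,z in [('collar',(549,313),(30,40)),('stub',(609,312),(36,46)),('fork',(565,-285),(29,40)),('jar',(619,133),(44,55)),('orange',(371,-21),(32,42))]:
    T=pts(P,c,30,*z); print(n,np.round(cv2.minAreaRect(T[:,:2].astype(np.float32))[0],1),np.round(cv2.minAreaRect(T[:,:2].astype(np.float32))[1],1),T.mean(0).round(1),T[:,2].std().round(1))
E
```

```text
bl (array([470.05276318, 320.75049331]), np.float64(179.73922023306696), np.float64(0.057279866717929)) 39.999620888706716 1.9230171256006923
br (array([ 494.71228326, -285.03739618]), np.float64(89.85370268239433), np.float64(0.049506815327438156)) 40.17089527797225 2.1033546594370427
collar [548.  314.5] [37.4 38.7] [547.8 314.2  34. ] 1.9
stub [607.3 312.5] [18.5 17.5] [607.2 312.3  40.4] 1.6
fork [ 565.8 -284. ] [40.5 29.5] [ 565.8 -284.1   34.1] 2.0
jar [619.2 133.2] [35.2 35.4] [619.1 132.9  48.3] 1.6
orange [370.8 -20.8] [17.1 17.2] [370.7 -20.8  36. ] 1.6
```

```bash
python3 -c "
from workcell import bot
print(bot.job_done())"
```

```text
the job is handed in; nothing more can be done
None
```

Both kits are made up, and I handed the job in after about 25 s of the 128 s allowed. No verdict was reported.

**Long tray:** the left-hand bracket is in the large compartment, the collar in the middle one and the stub in the other end one.

**Broad tray:** the right-hand bracket is in the larger compartment and the fork block in the smaller.

**Last check, overhead camera, arm clear of everything:**
- **Standing flat:** each part's top is at its own height plus the 4 mm floor. Brackets are at 40 mm, collar and fork block at 34 mm and stub at 40 mm.
- **Inside the walls:** every part is about 5 mm or more clear of its compartment walls. The closest is the left-hand bracket, about 6 mm from one long wall.
- **Left alone:** the jar and the orange look-alike measured within 1 mm of where they started.
- **Forces:** the highest upward reading was about 23 N, when the collar was set down.

No final check failed. One earlier fit of the left-hand bracket, taken while the gripper was partly in view, came out about 2° and 1 mm different. The final clear view put it within 0.3° of straight.

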